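# Fit the lamp modules to the microscope light box and set up the grey card

### The arm

A 6-joint arm with a two-finger parallel gripper is mounted at the origin on the work surface. World frame = base frame: x ahead of the robot, y to its left, z up, the work surface at z = 0. Lengths are in m, angles in rad, forces in N, time in s.
With the tool pointing down it reaches from about 0.425 to 0.95 m from the base axis. Payload 3.5 kg.
Tool frame: the origin (TCP) lies midway between the tips of the shut fingers; the grasp point (between the pads) lies grasp_offset behind it (grasp_offset is the distance from the TCP to the grasp point, in m); z points along the fingers, y is the direction in which the jaws open and shut (so a half turn about z gives the same grasp; the last joint's range is limited). The gripper opens to 85 mm and grips with 20 to 120 N. Pads are 22 mm wide; open, the fingers measure 114 mm over their backs; the gripper's body (76 mm by 85 mm) begins 54 mm behind the grasp point. The pads swing forward as they close: fully open they stand 13 mm farther back than shut.
Start: joints at [1.102, 0.286, 1.577, -0, 1.279, -0.15], TCP at [0.212, 0.641, 0.231] pointing down, gripper open.
Joint ranges: [-2.77, 2.77], [-0.9, 2.22], [0.21, 2.48], [-1.53, 4.67], [0.24, 2.81], [-2.84, 2.84]. Speed limits (rad/s): [2.79, 2.79, 3.14, 3.14, 3.14, 3.14].

### API

Orientations are given as a unit quaternion [x, y, z, w].
In Python, from plant import * gives the robot as it stands.
- The arm moves only by the tool jog_arm, never from a script. Its argument "targets" is text: rows parted by semicolons, each of 7 numbers parted by spaces: the shift along the world's x, y, z in mm, then the turn, a rotation vector about the world's x, y, z in degrees, then the gripper's target within -1 to 1 (fully open at 1, half-way at 0, shut at -1). A call has 1 to 10 rows; each row shifts and turns the pose as measured when the row begins; what a row does not reach is not made up. A row lasts 1/12 s, in which the tool goes at most 41.7 mm and 7.16 degrees, less where a joint would pass 70% of its speed; a pose out of reach is approached as far as the arm can. A call with a gripper value outside its range is refused whole. The fingers move at their own pace and stop on an object; "force" is the grip in N (left out, the last holds). Time passes only in rows, so rows that do not move let the fingers close. It gives the time, the measured TCP pose, the force and the opening at its end, in the units of the state.
- get_state(): the state, without advancing time (a new reading comes with each control period).
- read_camera(name): name is "side" or "top"; returns a dict with "pixels" (480x640x3 uint8, blue, green, red), "mtx" (3x3 intrinsics, pixels), "dist_coeffs" ([k1, k2, p1, p2, k3] as OpenCV has them; the pictures are not rectified), "world_from_camera" (4x4, takes a point from camera to world coordinates). Camera axes: x right, y up, looking along -z (the intrinsics and any distortion apply to the point x, -y, -z); pixel columns grow to the right and rows downward; lengths in m; the calibration is good to about 2 mm. A picture is of the moment at which its call begins. There is no depth.
- sign_off(): hands the job in, once; it reports no verdict.
Trained networks look in a picture, given as the dict that the camera call returned (one of the last four; its "shot" number tells which), for a name from the list of things; names that differ only in an ending like _2 or _b are one class to them, and where a whole thing is asked for, a point or a joint stands for the part that bears it (a point fixed in the world has none). Each returns a list of dicts, best first, with "p" (0 to 1); they miss things now and then, are a little off and sometimes report something else, mostly with a low value. They report only what shows in the picture. A call takes as long as a camera call. They do not tell look-alikes from the thing itself.
- spot_in(target, picture): "uv" ([column, row] in pixels, amid what is visible of it).
- silhouettes(target, picture): "mask" (480x640 bool, what is visible of it) and "uv" ([column, row] in pixels, amid what is visible of it).
- mark_of(target, picture): "uv" ([column, row] in pixels: a listed point, or the origin of a listed thing).
The state is a dict: "time": time; "qpos": joint angles; "dq": joint speeds; "joint_efforts": joint torques, N m; "eef_pos": TCP position; "tcp_rot": TCP orientation; "contact_force": force on the tool from outside, world axes, zero at the start; "wrist_torque": the same for the moment, N m; "opening": opening from 0.0 (shut) to 1.0 (fully open).
Only numpy, scipy, OpenCV 4.12 (cv2) and the standard library are available. Lean on these libraries where they do the work, as an engineer would, in place of code of your own. Each camera call takes 0.05 s, during which the arm holds its last target.

### The job

Get the microscope's light box ready for photographing specimens: lift off its loose, knobbed dust lid and lay it flat on the bench, then plug every lamp module standing on the bench upright and fully home into a free socket of its own shape, and take the reference card out of its slotted stand and lean it, standing on its short edge and roughly centred, back against the sloped backstop with its foot behind the lip. Only when all of that is done, push the light box's switch lever right over, away from the robot, to turn it on. Do not disturb the rock sample.

Things in the scene. Friction and masses are not known exactly. Their poses are not given: they have to be found in the camera images.
- unit: Fixed white light box. Origin on the bench under the centre of its socket bay; x across the bay, y along it, z up. Bay block 168 (x) by 172 (y), 60 high, with a rim 8 wide and 8 high along its edge. At its left (y = +86 to +152) a deck 60 high carries the switch. Four sockets, chamfered, 30 deep, open in the bay floor, each 2.5 wider and longer than its module.
- oblong0 (a point): Mouth centre of an oblong socket hole, 46.5 along the box's x by 66.5 along its y, 30 deep; at bay x = -44, y = -37, z = 60.
- oblong1 (a point): The other oblong socket hole, the same, at bay x = +44, y = -37.
- square0 (a point): Mouth centre of a square socket hole, 46.5 by 46.5, 30 deep; at bay x = -44, y = +42, z = 60.
- square1 (a point): The other square socket hole, the same, at bay x = +44, y = +42.
- lid_knob (a point): Centre of the loose white dust lid's black knob (28 diameter, 26 high, on a neck 18 thick, 12 high), 37 above the lid's underside, 25 above the plate. Plate 170 (x) by 174 (y) by 6, with a step under it (146 by 150 by 6) that sits inside the bay's rim with 3 play. About 0.25 kg. Covers the four sockets at the start.
- wide_a_mid (a point): Centre (40 above the underside) of an oblong lamp module: upright block 44 (x) by 64 (y) by 80 (z), aluminium with a heavy grey foot 30 high that fits an oblong socket; lowest 5 mm 1.5 narrower all round. About 0.36 kg. Fully home, this point is 10 above the socket's mouth. Stands loose on the bench; may be absent.
- wide_b_mid (a point): Second oblong module, the same; may be absent.
- slim_a_mid (a point): Square lamp module, 44 by 44 by 80 high, otherwise the same, for a square socket. This point is its centre, 40 above its underside. Mass about 0.26 kg. Fully home, this point is 10 above the socket's mouth. May be absent.
- slim_b_mid (a point): Second square module, the same; may be absent.
- switch (a joint): Angle of the light box's black-knobbed toggle lever on its deck: 0 off (leaning to the box's -x), 1.0 on (leaning to +x); stays where left, light friction (about 1.2 N at the tip).
- switch_tip (a point): Centre of the lever's ball tip, 26 diameter, 50 from the pivot, which runs along the box's y at bay x = 0, y = +123, 82 above the bench. The lever stands in a grey base block 70 (x) by 50 (y) by 25 high on the deck.
- card_mid (a point): Centre of the stiff reference card, 8 thick (x) by 90 wide (y) by 130 high (z), white with grey patches, mass about 0.11 kg. At the start it stands upright with its lower 30 mm in the stand's slot, foot 10 above the bench.
- stand: Fixed wooden card stand, 50 (x) by 120 (y) by 40 high, with a slot 11 by 93 and 30 deep along its y. Origin on the bench under its centre.
- backstop: Fixed aluminium backstop. Origin on the bench under the foot of its slope; z up. Base plate 10 thick, x = -70 to +40, 120 wide (y). The slope, 70 long, 8 thick, 120 wide, rises from the plate at x = 0, leaning 0.35 rad from upright towards -x, and faces +x. A lip 10 high stands on the plate at x = +24 to +30; the card's foot goes on the plate between slope and lip.
- rock: Rock sample, about 90 by 75 by 70, on a black rubber pad 110 square and 12 thick beyond the modules; leave alone. Origin at its underside.
Things that resemble listed ones, but are neither listed nor needed, are in the scene too. Leave any turquoise look-alike of the part that bears slim_a_mid alone. What is shaped like the part that bears wide_b_mid but red is not meant.

How it is judged:
By the outcome, as a careful person would: the job done as asked, in the order asked, and still so for the second after the job is handed in, with the robot touching nothing.
Of wide_a, wide_b, slim_a, slim_b only 3 to 4 are there at a start; the rules pass over those that are not, and their reading is None.
At some moment in a run one of wide_a, wide_b, slim_a, slim_b may be knocked a few centimetres aside while the robot is not near it.
It also fails if it takes over 210 s, if anything falls off the work surface, if the arm or the gripper's body presses on something with over 40 N, if the wrist force passes 120 N, or if a joint passes its speed limit or range.

## Working session

There is one attempt and no reset: what is moved stays moved. The work goes in short steps, Python scripts to look and compute and a tool call to move; the robot and the scene stay as the last step left them, time stands still between calls to the robot, and variables do not carry over. Pictures are saved under pics/ and viewed, and the job is handed in when it is done.

Besides the shell and the picture viewer there is one more tool, called after "Request:" as name(argument=value, ...) on one line, values as JSON. jog_arm: Moves the arm, as the interface text tells. Its arguments: {"type":"object","properties":{"targets":{"type":"string"},"force":{"type":"number"}},"required":["targets"]}

```bash
mkdir -p pics; ls
python3 - <<'E'
from plant import *
import cv2,pprint
s=get_state();pprint.pprint(s)
for n in("top","side"):
    p=read_camera(n);cv2.imwrite(f"pics/{n}0.png",p["pixels"]);print(n,p["mtx"],p["dist_coeffs"],p["world_from_camera"])
E
```

```text
pics
{'contact_force': array([-0.09487174, -0.61898885,  0.09758701]),
 'dq': array([-3.73218719e-04,  5.34093813e-05,  1.90433088e-03,  2.64427942e-03,
        3.70967558e-05,  9.62533621e-04]),
 'eef_pos': array([0.21121417, 0.64041348, 0.22994354]),
 'joint_efforts': array([-1.78342278e-03, -4.05977619e+01, -2.92623174e+01, -1.46264988e-04,
        5.57317631e-03,  3.94791613e-06]),
 'opening': 0.9951581714132602,
 'qpos': array([ 1.10202208e+00,  2.87166458e-01,  1.57818273e+00,  2.27397224e-05,
        1.27858650e+00, -1.50017018e-01]),
 'tcp_rot': array([ 1.58707865e-01,  9.87324891e-01, -1.11257564e-03, -3.67073928e-04]),
 'time': 0.0,
 'wrist_torque': array([-0.00495122,  0.05202262, -0.00191215])}
top [[615.84022816   0.         309.76096371]
 [  0.         615.84022816 241.2899307 ]
 [  0.           0.           1.        ]] [0.01035043 0.         0.         0.         0.        ] [[ 0.01459587  0.99265755 -0.1200748   0.35353674]
 [-0.99985626  0.01552581  0.00681278 -0.02520856]
 [ 0.00862702  0.1199581   0.99274147  1.43083107]
 [ 0.          0.          0.          1.        ]]
side [[459.43916854   0.         321.94464354]
 [  0.         459.43916854 243.63731415]
 [  0.           0.           1.        ]] [-0.08903102  0.          0.          0.          0.        ] [[ 0.89944232  0.23563094 -0.36807822  0.12739085]
 [-0.43672572  0.51649653 -0.73654734 -0.82360883]
 [ 0.01655778  0.82323107  0.56746492  0.70318824]
 [ 0.          0.          0.          1.        ]]
```

View pics/top0.png

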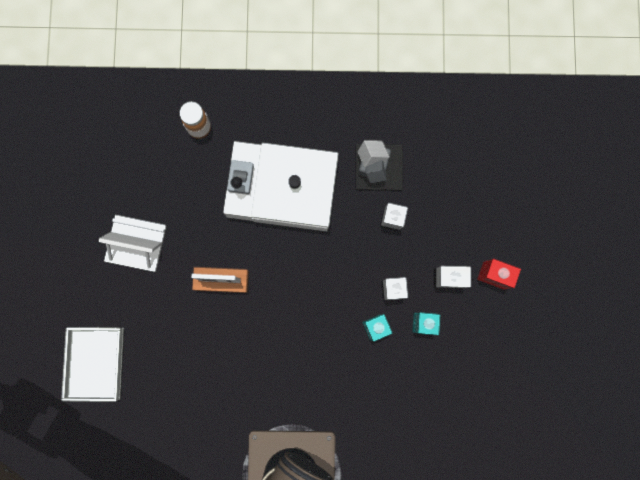

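View pics/side0.png

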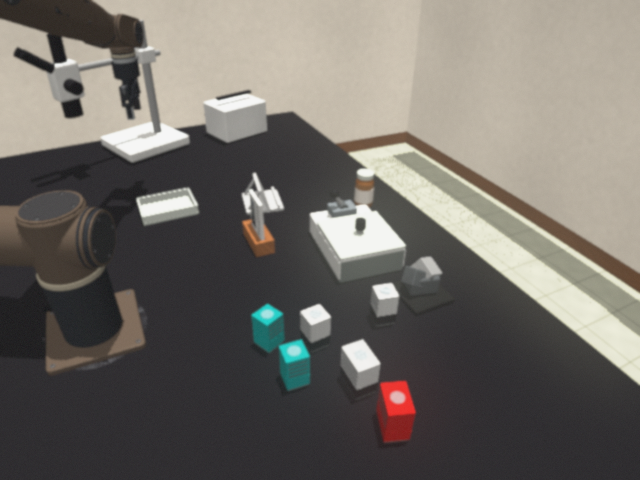

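```bash
cat > h.py <<'E'
import numpy as np,cv2
from scipy.optimize import minimize,least_squares
from scipy.spatial.transform import Rotation as R
def proj(cam,P):
    P=np.atleast_2d(P).astype(float);T=np.linalg.inv(cam["world_from_camera"])
    c=P@T[:3,:3].T+T[:3,3]; c=c*[1,-1,-1]
    return cv2.projectPoints(c,np.zeros(3),np.zeros(3),cam["mtx"],np.array(cam["dist_coeffs"],float))[0][:,0]
def ray(cam,uv):
    n=cv2.undistortPoints(np.array([[uv]],float),cam["mtx"],np.array(cam["dist_coeffs"],float))[0,0]
    d=np.array([n[0],-n[1],-1.]);W=cam["world_from_camera"];d=W[:3,:3]@d
    return W[:3,3],d/np.linalg.norm(d)
def atz(cam,uv,z):
    o,d=ray(cam,uv);return o+d*(z-o[2])/d[2]
def tri(c1,u1,c2,u2):
    o1,d1=ray(c1,u1);o2,d2=ray(c2,u2)
    t=np.linalg.lstsq(np.c_[d1,-d2],o2-o1,rcond=None)[0]
    a=o1+t[0]*d1;b=o2+t[1]*d2;return (a+b)/2,np.linalg.norm(a-b)
def box(x0,x1,y0,y1,z0,z1):
    return np.array([[x,y,z] for x in(x0,x1) for y in(y0,y1) for z in(z0,z1)])/1000.
def place(P,x,y,th,z=0):
    c,s=np.cos(th),np.sin(th);return P@np.array([[c,s,0],[-s,c,0],[0,0,1]])+[x,y,z]
def sil(cam,parts,S=4):
    im=np.zeros((480*S,640*S),np.uint8)
    for p in parts:
        u=proj(cam,p);h=cv2.convexHull(((u+.5)*S).astype(np.float32))
        cv2.fillConvexPoly(im,np.round(h).astype(np.int32),255)
    return cv2.resize(im,(640,480),interpolation=cv2.INTER_AREA)/255.
def fit(cams,masks,parts,x0,occ=None,z=0):
    def cost(v):
        c=0
        for cam,m in zip(cams,masks):
            s=sil(cam,[place(p,v[0]/100,v[1]/100,v[2]/10,z) for p in parts])
            c+=np.abs(s-m).sum()/m.sum()
        return c
    best=None
    v0=np.array([x0[0]*100,x0[1]*100,x0[2]*10])
    r=minimize(cost,v0,method="Nelder-Mead",options=dict(initial_simplex=np.array([v0,v0+[1.5,0,0],v0+[0,1.5,0],v0+[0,0,1.5]]),xatol=.003,fatol=1e-4,maxiter=300))
    return r.x/[100,100,10],r.fun
E
python3 - <<'E'
from plant import *
from h import *
import pickle
cams={n:read_camera(n) for n in("top","side")}
out={}
for t in["unit","lid_knob","wide_a_mid","slim_a_mid","switch_tip","switch","card_mid","stand","backstop","rock"]:
    for n in cams:
        m=mark_of(t,cams[n]);s=silhouettes(t,cams[n])
        out[t,n]=(m,s)
        print(t,n,[(np.round(a["uv"],1).tolist(),round(a["p"],2)) for a in m],"SIL",[(np.round(a["uv"]).tolist(),round(a["p"],2),int(a["mask"].sum())) for a in s])
pickle.dump((cams,out),open("d0.pkl","wb"))
print(get_state()["time"])
E
```

```text
unit top [([294.7, 180.3], 0.2)] SIL [([243.0, 186.0], 0.73, 2446)]
unit side [] SIL [([347.0, 261.0], 0.57, 2921)]
lid_knob top [([296.0, 181.6], 0.93), ([390.8, 293.4], 0.41), ([216.6, 276.2], 0.23)] SIL [([295.0, 185.0], 0.89, 5758)]
lid_knob side [([360.4, 223.9], 0.83)] SIL [([360.0, 237.0], 0.63, 2600)]
wide_a_mid top [([374.2, 165.6], 0.65)] SIL []
wide_a_mid side [] SIL []
slim_a_mid top [([428.7, 323.3], 0.89), ([375.5, 327.3], 0.84), ([394.2, 291.2], 0.83)] SIL [([428.0, 324.0], 0.69, 504), ([376.0, 327.0], 0.63, 500), ([395.0, 291.0], 0.58, 480)]
slim_a_mid side [([290.5, 364.7], 0.92), ([313.8, 327.5], 0.75)] SIL [([312.0, 330.0], 0.79, 1104), ([291.0, 365.0], 0.74, 1267), ([268.0, 329.0], 0.71, 1165), ([350.0, 258.0], 0.31, 2971)]
switch_tip top [] SIL [([236.0, 180.0], 0.66, 87)]
switch_tip side [([349.2, 250.4], 0.64), ([335.5, 190.6], 0.49)] SIL [([334.0, 195.0], 0.46, 115)]Traceback (most recent call last):
  File "<stdin>", line 8, in <module>
ValueError: it knows: backstop, card_mid, lid_knob, oblong, rock, slim_a_mid, slim_b_mid, square, stand, switch_tip, unit, wide_a_mid, wide_b_mid
```

Run:
```python
from plant import *
from h import *
import pickle
cams={n:read_camera(n) for n in("top","side")}
out={}
for t in["unit","lid_knob","wide_a_mid","slim_a_mid","switch_tip","card_mid","stand","backstop"]:
    for n in cams:
        m=[] if t in("unit","lid_knob") else mark_of(t,cams[n]);s=silhouettes(t,cams[n])
        out[t,n]=(m,s)
        print(t,n,[(np.round(a["uv"],1).tolist(),round(a["p"],2)) for a in m],"SIL",[(np.round(a["uv"]).tolist(),round(a["p"],2),int(a["mask"].sum())) for a in s])
pickle.dump((cams,out),open("d0.pkl","wb"))
print(get_state()["time"])
t=cams["top"]["pixels"];s=cams["side"]["pixels"]
cv2.imwrite("pics/t1.png",cv2.resize(t[130:350,360:530],None,fx=2.7,fy=2.7,interpolation=3)) 
a=cv2.resize(t[120:310,90:345],None,fx=3.1,fy=3.1,interpolation=3);cv2.imwrite("pics/t2.png",a)
cv2.imwrite("pics/s1.png",cv2.resize(s[165:315,230:460],None,fx=3.4,fy=3.4,interpolation=3))
cv2.imwrite("pics/s2.png",cv2.resize(s[270:450,240:460],None,fx=3.3,fy=3.3,interpolation=3))
```

```text
unit top [] SIL [([244.0, 184.0], 0.56, 2478)]
unit side [] SIL [([347.0, 262.0], 0.68, 2959)]
lid_knob top [] SIL [([296.0, 186.0], 0.62, 5735)]
lid_knob side [] SIL [([360.0, 239.0], 0.89, 2649)]
wide_a_mid top [([370.6, 168.5], 0.32)] SIL []
wide_a_mid side [] SIL []
slim_a_mid top [([427.3, 321.1], 0.9), ([395.0, 288.5], 0.83), ([376.9, 327.8], 0.71), ([390.3, 219.3], 0.55)] SIL [([394.0, 291.0], 0.91, 491), ([425.0, 323.0], 0.78, 530), ([376.0, 328.0], 0.68, 476), ([374.0, 162.0], 0.26, 1048)]
slim_a_mid side [([269.0, 330.6], 0.95), ([292.3, 366.3], 0.76)] SIL [([270.0, 328.0], 0.78, 1244), ([314.0, 331.0], 0.64, 1071), ([291.0, 366.0], 0.57, 1221)]
switch_tip top [([237.9, 180.9], 0.46)] SIL [([236.0, 183.0], 0.43, 91), ([394.0, 291.0], 0.18, 505)]
switch_tip side [([331.6, 189.9], 0.48)] SIL [([335.0, 189.0], 0.47, 111)]
card_mid top [([218.2, 278.3], 0.81)] SIL [([216.0, 274.0], 0.72, 288)]
card_mid side [([254.8, 215.2], 0.84)] SIL [([257.0, 211.0], 0.55, 483)]
stand top [([223.2, 276.3], 0.8), ([394.0, 291.0], 0.47)] SIL [([228.0, 284.0], 0.81, 917)]
stand side [([258.9, 243.2], 0.82), ([313.9, 329.8], 0.47)] SIL [([258.0, 240.0], 0.88, 594)]
backstop top [([135.1, 238.9], 0.65)] SIL [([134.0, 245.0], 0.62, 2587)]
backstop side [([264.2, 204.8], 0.63)] SIL [([264.0, 200.0], 0.7, 643)]
2.7
```

View pics/t1.png

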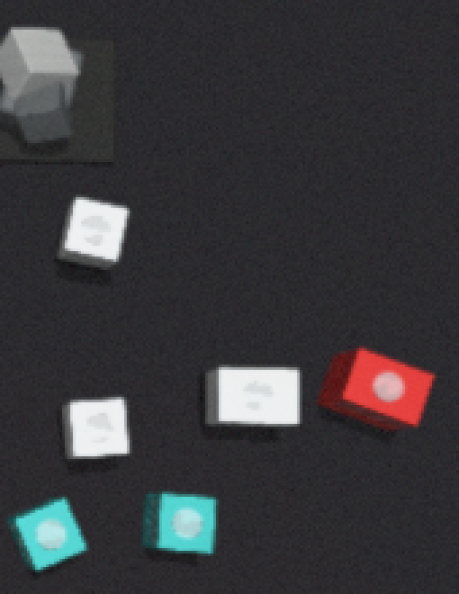

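View pics/t2.png

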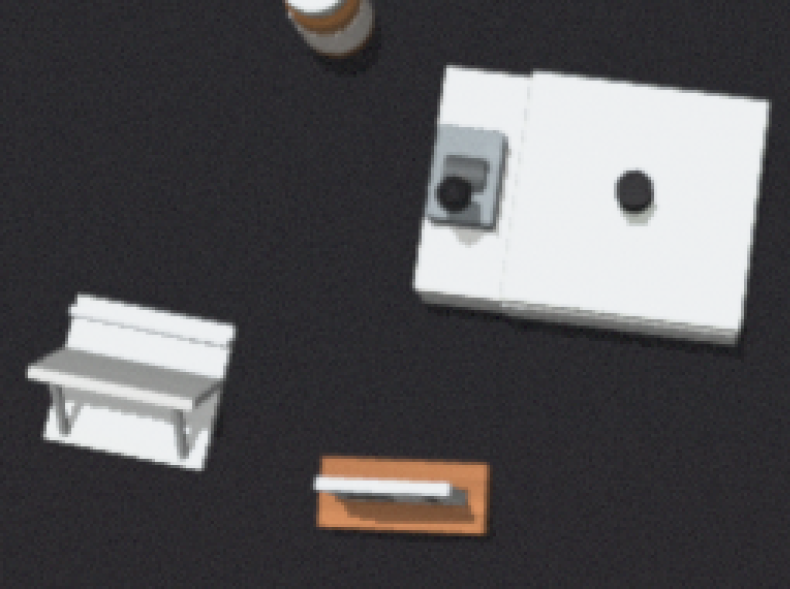

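View pics/s1.png

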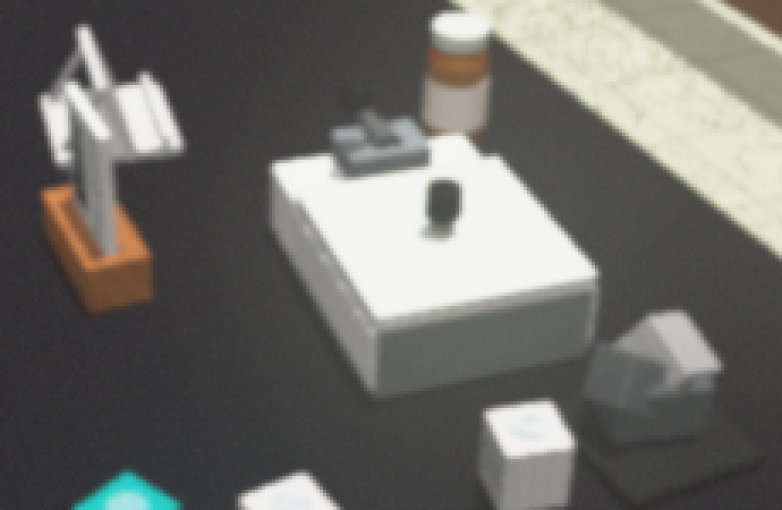

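View pics/s2.png

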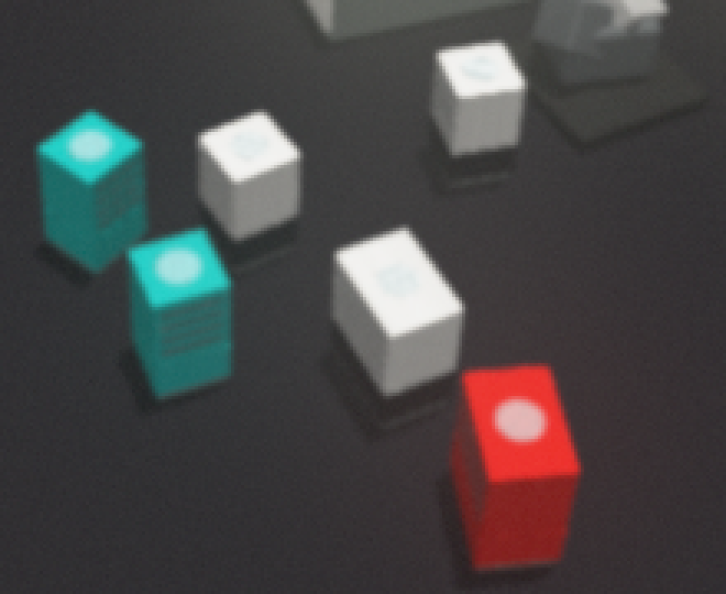

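```bash
cat > fits.py <<'E'
from h import *
from scipy.ndimage import binary_fill_holes
def gray(c): return c["pixels"].max(2).astype(int)
def white(c,thr=100):
    p=c["pixels"].astype(int); return ((p.min(2)>thr)&(p.max(2)-p.min(2)<45)).astype(np.uint8)
def comp(m,uv):
    n,l=cv2.connectedComponents(m); u=l[int(uv[1]),int(uv[0])]
    return (l==u) if u else None
def boxmod(kind,z0=30): 
    h=22 if kind=="slim" else 32
    return [box(-22,22,-h,h,z0,80)]
E
python3 - <<'E'
from fits import *
import pickle
cams,out=pickle.load(open("d0.pkl","rb"));t,s=cams["top"],cams["side"]
T,S=white(t,90),white(s,90)
for nm,k,ut,us in[("slimNear","slim",(396,289),(316,322)),("slimRock","slim",(395,216),(384,298)),("wide","wide",(454,277),(360,363))]:
    a,b=comp(T,ut),comp(S,us);print(nm,a.sum(),b.sum())
    g=atz(t,ut,.08);k0=[g[0],g[1],0 ]
    for th in(0,-.3,.3):
      print(fit([t,s],[a,b],boxmod(k),[g[0],g[1],th]),fit([t],[a],boxmod(k),[g[0],g[1],th]),fit([s],[b],boxmod(k),[g[0],g[1],th]))
E
```

```text
slimNear 486 936
(array([ 0.41610299, -0.22602737,  0.09184129]), np.float64(0.18749092229484388)) (array([ 0.41737219, -0.22722183,  0.06738228]), np.float64(0.07756798192528042)) (array([ 0.41534124, -0.22434931,  0.08766132]), np.float64(0.047812971342383104))
(array([ 0.41607445, -0.22635233,  0.0854527 ]), np.float64(0.18454726303310182)) (array([ 0.41781234, -0.2271567 ,  0.06185117]), np.float64(0.07526829661905914)) (array([ 0.41554566, -0.22457165,  0.06957627]), np.float64(0.04854198089492207))
(array([ 0.41620899, -0.22623732,  0.10770735]), np.float64(0.19173261580668988)) (array([ 0.41784479, -0.22748794,  0.02788882]), np.float64(0.06843379327039459)) (array([ 0.41514757, -0.22466641,  0.07201834]), np.float64(0.047741746271158035))
slimRock 463 828
(array([ 0.58109818, -0.2248134 , -0.20464994]), np.float64(0.25939859338107174)) (array([ 0.58510423, -0.22572536, -0.19064188]), np.float64(0.12142463897005887)) (array([ 0.57850079, -0.22371539, -0.2078951 ]), np.float64(0.05890878090366581))
(array([ 0.58094722, -0.22446892, -0.2193591 ]), np.float64(0.2581173148091887))
[... 463 characters left out ...]
090287]), np.float64(0.20043719302592042)) (array([ 0.44603246, -0.35714285, -0.03139327]), np.float64(0.07943880019351718)) (array([ 0.44325918, -0.35407665, -0.01713439]), np.float64(0.03856971752324815))
(array([ 0.44446398, -0.35615891, -0.02096437]), np.float64(0.19526298567217792)) (array([ 0.44622675, -0.35813914, -0.04176509]), np.float64(0.08124875494464841)) (array([ 0.44300578, -0.35461658, -0.0164653 ]), np.float64(0.039301815441344694))
(array([ 0.44497292, -0.35633558, -0.01650596]), np.float64(0.19438103675445392)) (array([ 0.44643197, -0.35871375, -0.02064955]), np.float64(0.08067958678391532)) (array([ 0.44328124, -0.35408561, -0.01540512]), np.float64(0.039126865571211325))
```

```bash
cat >> fits.py <<'E'
UNIT=[box(-84,84,-86,86,0,68),box(-84,84,86,152,0,60),box(-35,35,98,148,60,85)]
LID=[box(-85,85,-87,87,68,74)]
E
python3 - <<'E'
from plant import *
import plant
from fits import *
import pickle
print([n for n in dir(plant) if not n.startswith("_")]);
print(getattr(plant,"grasp_offset",None))
cams,out=pickle.load(open("d0.pkl","rb"));t,s=cams["top"],cams["side"]
T,S=white(t,75),white(s,75)
def op(m): return m
a=binary_fill_holes(comp(T,(260,210)));b=binary_fill_holes(comp(S,(340,230)));print(a.sum(),b.sum())
cv2.imwrite("pics/m.png",np.hstack([a,b]).astype(np.uint8)*255)
g=atz(t,(295,186),.07)
for cs,ms in(([t,s],[a,b]),([t],[a]),([s],[b])): print(fit(cs,ms,UNIT+LID,[g[0],g[1],-.12]))
kt=out["lid_knob","top"];
print(tri(t,(296,181.6),s,(360.4,223.9)))
# orange stand
for c in(t,s):
    p=c["pixels"].astype(int);o=((p[...,2]-p[...,0]>40)).astype(np.uint8)
    n,l,st,ce=cv2.connectedComponentsWithStats(o)
    print([(st[i].tolist(),ce[i].round().tolist()) for i in range(1,n) if st[i,4]>60])
print(tri(t,(218.2,278.3),s,(254.8,215.2)),tri(t,(223.2,276.3),s,(258.9,243.2)),tri(t,(135.1,238.9),s,(264.2,204.8)))
E
```

```text
['Unreachable', 'get_state', 'grasp_offset', 'mark_of', 'read_camera', 'sign_off', 'silhouettes', 'spot_in']
0.0187
8443 7829
(array([ 0.64751512,  0.00141124, -0.11362737]), np.float64(0.3186476207753912))
(array([ 0.64734528,  0.00102566, -0.11636455]), np.float64(0.020331496331802885))
(array([ 6.47487495e-01,  4.01532740e-04, -7.80499764e-02]), np.float64(0.29422684388610476))
(array([ 0.64533454, -0.00150328,  0.09889698]), np.float64(0.002827725020743739))
[([182, 112, 24, 18, 105], [197.0, 124.0]), ([478, 258, 43, 31, 850], [499.0, 273.0]), ([192, 267, 56, 26, 953], [221.0, 280.0])]
[([338, 133, 70, 19, 555], [374.0, 142.0]), ([416, 143, 29, 20, 140], [430.0, 151.0]), ([464, 173, 51, 35, 303], [489.0, 187.0]), ([356, 180, 18, 10, 146], [364.0, 184.0]), ([526, 209, 114, 82, 1267], [590.0, 251.0]), ([242, 219, 33, 37, 651], [258.0, 239.0]), ([377, 380, 39, 62, 1997], [396.0, 411.0])]
(array([0.42866765, 0.16478817, 0.08674889]), np.float64(0.006422910009852599)) (array([ 0.43686787,  0.16673494, -0.00465646]), np.float64(0.010472713551296774)) (array([ 0.5253058 ,  0.37784956, -0.01609614]), np.float64(0.005160672495872578))
```

View pics/m.png

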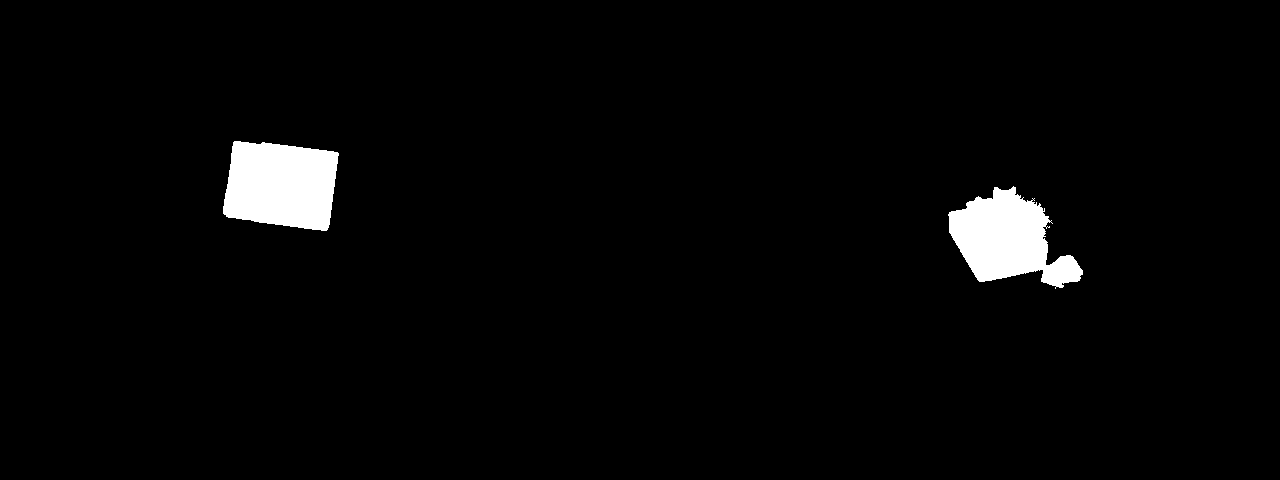

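Run:
```python
from fits import *
import pickle
cams,out=pickle.load(open("d0.pkl","rb"));t,s=cams["top"],cams["side"]
T=white(t,75);a=binary_fill_holes(comp(T,(260,210)))
for thr in(100,110,120):
    b=binary_fill_holes(cv2.morphologyEx(comp(white(s,thr),(340,230)).astype(np.uint8),2,np.ones((3,3))));print(thr,b.sum(),fit([s],[b],UNIT+LID,[.647,.001,-.12]),fit([t,s],[a,b],UNIT+LID,[.647,.001,-.12]))
# lid only, side plus top: overlay model
v=np.array([.6473,.001,-.116])
o=[]
for c,(r0,r1,c0,c1) in((t,(120,250,210,350)),(s,(165,300,290,430))):
    im=c["pixels"][r0:r1,c0:c1];im=cv2.resize(im,None,fx=5,fy=5,interpolation=3)
    for p in UNIT[:2]+LID:
        u=proj(c,place(p,*v));
        for i in range(8):
            for j in range(i):
                if bin(i^j).count("1")==1: cv2.line(im,*[tuple(int(q) for q in (u[k]-[c0,r0]+.5)*5) for k in(i,j)],(0,0,255),1)
    cv2.imwrite(f"pics/o{len(o)}.png",im);o.append(0)
```

```text
100 4721 (array([ 0.65375518,  0.04962137, -0.14851547]), np.float64(0.2573657126481179)) (array([ 0.64672457,  0.00268112, -0.11673345]), np.float64(0.3277785207405433))
110 4472 (array([ 0.65330557,  0.04932042, -0.15453127]), np.float64(0.29389052579887054)) (array([ 0.6469047 ,  0.0023725 , -0.11927816]), np.float64(0.3689888424951858))
120 4283 (array([ 0.65438429,  0.05331482, -0.14843742]), np.float64(0.31863225794637257)) (array([ 0.64702702,  0.00237733, -0.119638  ]), np.float64(0.40692145429408655))
```

View pics/o0.png

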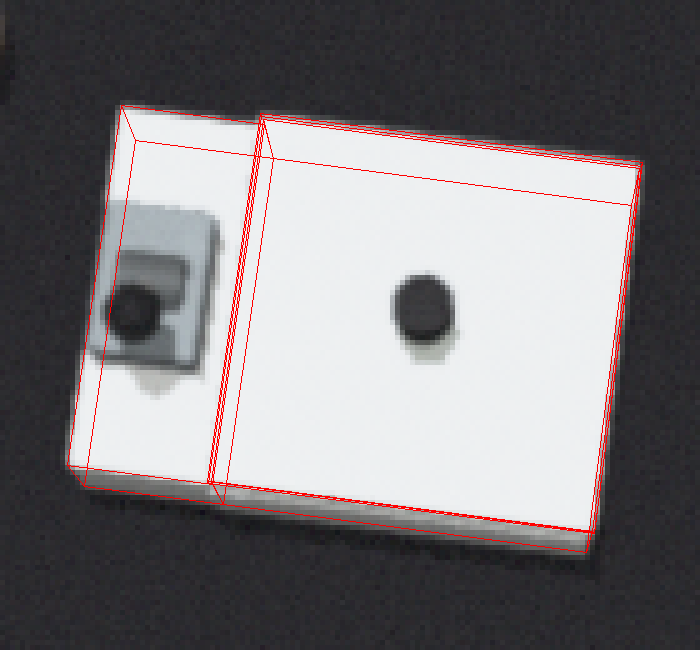

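View pics/o1.png

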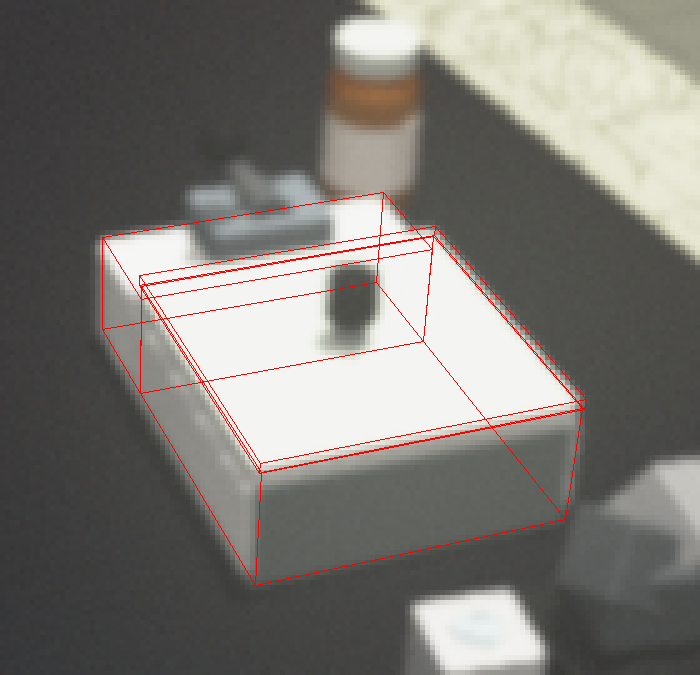

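Request:
jog_arm(targets="22 -32 0 0 0 -4 1;22 -32 0 0 0 -4 1;22 -32 0 0 0 -4 1;22 -32 0 0 0 -4 1;22 -32 0 0 0 -4 1;22 -32 0 0 0 -4 1;22 -32 0 0 0 -4 1;22 -32 0 0 0 -4 1;22 -32 0 0 0 -4 1;22 -32 0 0 0 -4 1", force=40)

```text
time: 3.53
eef_pos: [0.4327, 0.3126, 0.232]
tcp_rot: [0.495, 0.869, 0.003, 0.001]
contact_force: [0.5, -0.2, -0.9]
opening: 1.0
```

Request:
jog_arm(targets="24 -35 0 0 0 -4.2 1;24 -35 0 0 0 -4.2 1;24 -35 0 0 0 -4.2 1;24 -35 0 0 0 -4.2 1;24 -35 0 0 0 -4.2 1;24 -35 0 0 0 -4.2 1;24 -35 0 0 0 -4.2 1;24 -35 0 0 0 -4.2 1;22 -32 0 0 0 -3.7 1;0 0 0 0 0 0 1")

```text
time: 4.37
eef_pos: [0.6449, -0.0044, 0.235]
tcp_rot: [0.761, 0.649, 0.005, 0.006]
contact_force: [-1.0, -0.8, -0.7]
opening: 0.997
```

```bash
cat > st.py <<'E'
from plant import *
from h import *
def st():
    s=get_state();q=R.from_quat(s["tcp_rot"]).as_matrix()
    j=np.arctan2(q[1,1],q[0,1]);print("t%.2f"%s["time"],"tcp",s["eef_pos"].round(4),"jaw",round(j,4),"z",q[:,2].round(3),"F",s["contact_force"].round(1),"op",round(s["opening"],3),"q",s["qpos"].round(2))
    return s
E
python3 - <<'E'
from st import *
s=st()
for n in("top","side"):
    c=read_camera(n);im=c["pixels"].copy()
    u=proj(c,[s["eef_pos"]])[0];print(n,u)
    x,y=int(u[0])-75,int(u[1])-60
    im=cv2.resize(im[y:y+120,x:x+150],None,fx=5,fy=5,interpolation=3);cv2.circle(im,(int((u[0]-x+.5)*5),int((u[1]-y+.5)*5)),3,(0,0,255),-1)
    cv2.imwrite(f"pics/g_{n}.png",im)
E
```

```text
t4.37 tcp [ 0.6449 -0.0044  0.235 ] jaw -0.1586 z [ 0.016 -0.003 -1.   ] F [-1.  -0.8 -0.7] op 0.997 q [-0.16  0.21  1.66 -0.    1.25 -0.01]
top [296.19837308 167.66127104]
side [365.14656845 174.61447024]
```

View pics/g_side.png

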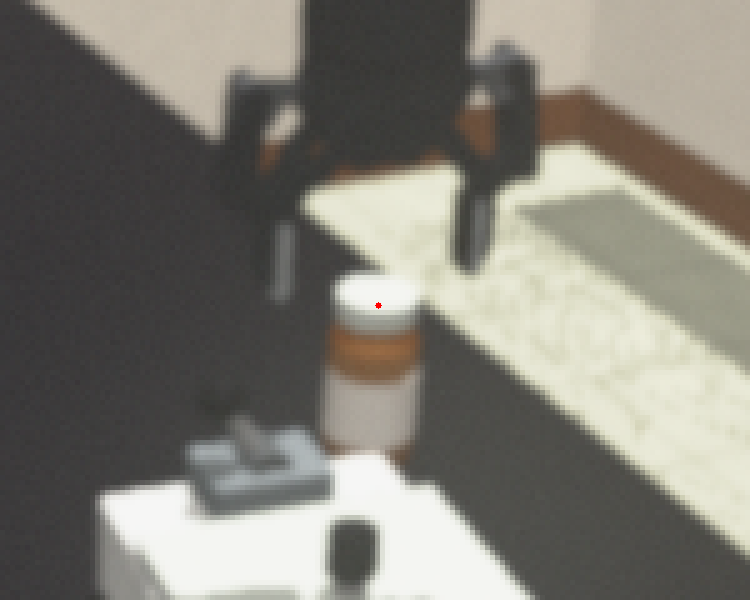

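View pics/g_top.png

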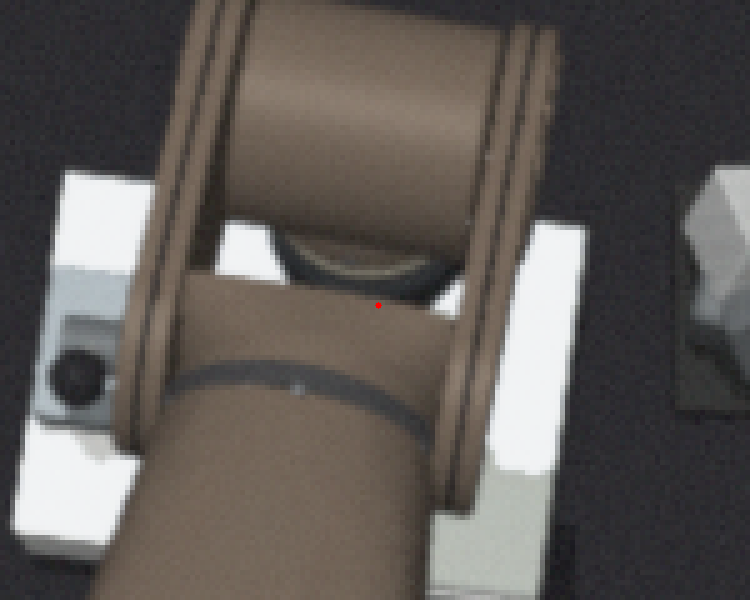

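```bash
cat >> st.py <<'E'
def Rdown(jaw,tilt=None):
    y=np.array([np.cos(jaw),np.sin(jaw),0]);z=np.array([0,0,-1.]);return np.c_[np.cross(y,z),y,z]
def to(x,y,z,jaw,Rg=None):
    s=st();Rg=Rdown(jaw) if Rg is None else Rg
    M=R.from_quat(s["tcp_rot"]).as_matrix();d=R.from_matrix(Rg@M.T).as_rotvec(degrees=True)
    print("d mm",((np.array([x,y,z])-s["eef_pos"])*1000).round(1),"rot",d.round(2))
E
python3 -c "
from st import *
to(.6473,.001,.082,-.116)"
```

```text
t4.47 tcp [6.425e-01 1.000e-04 2.348e-01] jaw -0.1533 z [ 0.013  0.    -1.   ] F [-0.   0.3  0.5] op 0.995 q [-0.16  0.21  1.67  0.    1.26 -0.01]
d mm [   4.8    0.9 -152.8] rot [-0.03  0.77  2.14]
```

Request:
jog_arm(targets="5 1 -30 0 0.8 2 1;0 0 -30 0 0 0 1;0 0 -30 0 0 0 1;0 0 -20 0 0 0 1;0 0 0 0 0 0 1;0 0 0 0 0 0 1")

```text
time: 4.97
eef_pos: [0.6452, 0.0092, 0.1255]
tcp_rot: [0.743, 0.669, 0.002, 0.001]
contact_force: [-0.4, -0.1, -0.2]
opening: 0.999
```

```bash
python3 -c "
from st import *
to(.6473,.001,.082,-.116)"
```

```text
t4.97 tcp [0.6452 0.0092 0.1255] jaw -0.1057 z [ 0.004  0.002 -1.   ] F [-0.4 -0.1 -0.2] op 0.999 q [-0.14  0.32  1.74  0.    1.08 -0.04]
d mm [  2.1  -8.2 -43.5] rot [-0.12  0.26 -0.59]
```

Request:
jog_arm(targets="2 -8 0 0 0 0 1;0 0 -22 0 0 0 1;0 0 -20 0 0 0 1;0 0 0 0 0 0 1;0 0 0 0 0 0 1")

```text
time: 5.38
eef_pos: [0.6522, 0.0023, 0.0936]
tcp_rot: [0.741, 0.671, 0.007, 0.007]
contact_force: [0.8, -0.6, 0.9]
opening: 1.005
```

```bash
python3 -c "
from st import *
to(.6473,.001,.082,-.116)
import time
to(.6473,.001,.082,-.116)"
```

```text
t5.38 tcp [0.6522 0.0023 0.0936] jaw -0.0996 z [ 0.02 -0.   -1.  ] F [ 0.8 -0.6  0.9] op 1.005 q [-0.15  0.37  1.74  0.    1.01 -0.05]
d mm [ -4.9  -1.3 -11.6] rot [ 0.03  1.15 -0.94]
t5.38 tcp [0.6522 0.0023 0.0936] jaw -0.0996 z [ 0.02 -0.   -1.  ] F [ 0.8 -0.6  0.9] op 1.005 q [-0.15  0.37  1.74  0.    1.01 -0.05]
d mm [ -4.9  -1.3 -11.6] rot [ 0.03  1.15 -0.94]
```

Request:
jog_arm(targets="-4 -1 -12 0 1.2 -0.9 1;0 0 -2 0 0 0 1")

```text
time: 5.55
eef_pos: [0.6504, 0.0008, 0.0836]
tcp_rot: [0.747, 0.665, 0.001, 0.002]
contact_force: [0.0, -0.2, -0.6]
opening: 1.002
```

```bash
python3 -c "
from st import *
to(.6473,.001,.082,-.116)
import numpy as np
for i in range(6):
    read_camera('top');s=get_state();print(s['time'],s['eef_pos'],s['qpos'])"
```

```text
t5.55 tcp [0.6504 0.0008 0.0836] jaw -0.1164 z [ 0.004 -0.002 -1.   ] F [ 0.  -0.2 -0.6] op 1.002 q [-0.15  0.38  1.74 -0.    1.01 -0.04]
d mm [-3.1  0.2 -1.6] rot [0.1  0.24 0.02]
5.6 [0.65136276 0.00077895 0.08464606] [-1.54028985e-01  3.81489998e-01  1.74080092e+00 -9.35528495e-04
  1.01219287e+00 -3.76729511e-02]
5.65 [0.65157082 0.00079162 0.08496466] [-1.53979571e-01  3.81188239e-01  1.74054134e+00 -8.75803407e-04
  1.01213427e+00 -3.78760798e-02]
5.7 [0.65157785 0.00081588 0.08502498] [-1.53949609e-01  3.81067513e-01  1.74057777e+00 -8.48552820e-04
  1.01210162e+00 -3.79001275e-02]
5.75 [0.6514632  0.00084417 0.08493736] [-1.53937646e-01  3.81055588e-01  1.74077666e+00 -8.35864539e-04
  1.01212408e+00 -3.78972657e-02]
5.8 [0.65133045 0.00089874 0.08477051] [-1.53900126e-01  3.81143634e-01  1.74100692e+00 -7.91299015e-04
  1.01209038e+00 -3.79298587e-02]
5.85 [0.65122267 0.00092145 0.0846127 ] [-1.53879121e-01  3.81264788e-01  1.74117386e+00 -8.27229380e-04
  1.01206790e+00 -3.79372996e-02]
```

Request:
jog_arm(targets="-4 0 -3 0 0 0 1;0 0 0 0 0 0 -1;0 0 0 0 0 0 -1;0 0 0 0 0 0 -1;0 0 0 0 0 0 -1;0 0 0 0 0 0 -1;0 0 0 0 0 0 -1;0 0 0 0 0 0 -1;0 0 0 0 0 0 -1", force=40)

```text
time: 6.6
eef_pos: [0.6468, 0.001, 0.082]
tcp_rot: [0.747, 0.665, 0.002, 0.003]
contact_force: [0.8, -0.6, 0.8]
opening: 0.31
```

```bash
python3 -c "
from st import *
to(.6473,.001,.082,-.116)"
```

```text
t6.60 tcp [0.6468 0.001  0.082 ] jaw -0.1153 z [ 0.007 -0.002 -1.   ] F [ 0.8 -0.6  0.8] op 0.31 q [-0.15  0.38  1.75 -0.    1.   -0.04]
d mm [0.5 0.  0. ] rot [ 0.1   0.4  -0.04]
```

Request:
jog_arm(targets="0 0 15 0 0 0 -1;0 0 25 0 0 0 -1;0 0 30 0 0 0 -1;-33 -5 0 0 0.4 0 -1;-33 -5 0 0 0 0 -1;-33 -5 0 0 0 0 -1;-33 -5 0 0 0 0 -1;-33 -5 0 0 0 0 -1;-25 -5 -10 0 0 0 -1;0 0 -10 0 0 0 -1")

```text
time: 7.43
eef_pos: [0.446, -0.0286, 0.1275]
tcp_rot: [0.746, 0.666, -0.003, -0.002]
contact_force: [0.9, -0.0, -2.5]
opening: 0.315
```

Run:
```python
from st import *
to(.45,-.03,.022,-.116)
c=read_camera("side");cv2.imwrite("pics/s5.png",c["pixels"])
```

```text
t7.43 tcp [ 0.446  -0.0286  0.1275] jaw -0.1131 z [-0.008 -0.001 -1.   ] F [ 0.9 -0.  -2.5] op 0.315 q [-0.29 -0.11  2.2  -0.    1.05 -0.17]
d mm [   4.    -1.4 -105.5] rot [ 0.06 -0.45 -0.16]
```

View pics/s5.png

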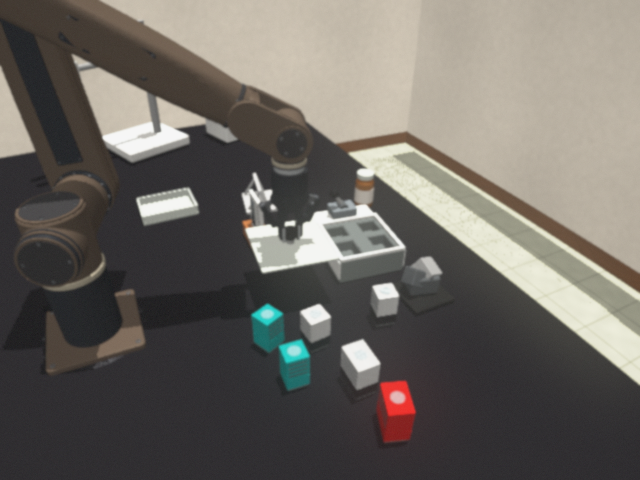

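Request:
jog_arm(targets="3 -1 -35 0 -0.4 0 -1;0 0 -33 0 0 0 -1;0 0 -18 0 0 0 -1;0 0 -8 0 0 0 -1;0 0 0 0 0 0 -1")

```text
time: 7.9
eef_pos: [0.4542, -0.03, 0.0306]
tcp_rot: [0.746, 0.665, 0.002, 0.004]
contact_force: [-0.2, 0.9, -2.3]
opening: 0.319
```

Run:
```python
from st import *
to(.45,-.03,.020,-.116)
```

```text
t7.90 tcp [ 0.4542 -0.03    0.0306] jaw -0.1146 z [ 0.008 -0.002 -1.   ] F [-0.2  0.9 -2.3] op 0.319 q [-0.29  0.08  2.24  0.    0.82 -0.18]
d mm [ -4.2  -0.  -10.6] rot [ 0.12  0.47 -0.08]
```

Request:
jog_arm(targets="0 0 -6 0 0.5 0 -1;0 0 -5 0 0 0 -1;0 0 -2 0 0 0 -1")

```text
time: 8.15
eef_pos: [0.4569, -0.0304, 0.0198]
tcp_rot: [0.746, 0.666, -0.001, 0.001]
contact_force: [-13.0, 1.1, 19.9]
opening: 0.309
```

Run:
```python
from st import *
to(.45,-.03,.020,-.116)
```

```text
t8.15 tcp [ 0.4569 -0.0304  0.0198] jaw -0.1137 z [-0.001 -0.003 -1.   ] F [-13.    1.1  19.9] op 0.309 q [-0.29  0.11  2.23 -0.    0.81 -0.17]
d mm [-6.9  0.4  0.2] rot [ 0.15 -0.04 -0.13]
```

Request:
jog_arm(targets="0 0 1 0 0 0 1;0 0 0 0 0 0 1;0 0 0 0 0 0 1;0 0 0 0 0 0 1;0 0 0 0 0 0 1;0 0 20 0 0 0 1;0 0 35 0 0 0 1;0 0 40 0 0 0 1;0 0 40 0 0 0 1;0 0 40 0 0 0 1")

```text
time: 8.98
eef_pos: [0.4539, -0.0295, 0.1973]
tcp_rot: [0.746, 0.666, -0.004, -0.003]
contact_force: [0.7, -1.4, -0.2]
opening: 1.003
```

Run:
```python
from st import *
to(.4177,-.2272,.2,.05)
c=read_camera("side");cv2.imwrite("pics/s6.png",c["pixels"])
c=read_camera("top");cv2.imwrite("pics/t6.png",c["pixels"])
```

```text
t8.98 tcp [ 0.4539 -0.0295  0.1973] jaw -0.114 z [-0.01  0.   -1.  ] F [ 0.7 -1.4 -0.2] op 1.003 q [-0.29 -0.18  2.13 -0.    1.2  -0.17]
d mm [ -36.2 -197.7    2.7] rot [ 0.03 -0.58  9.39]
```

View pics/s6.png

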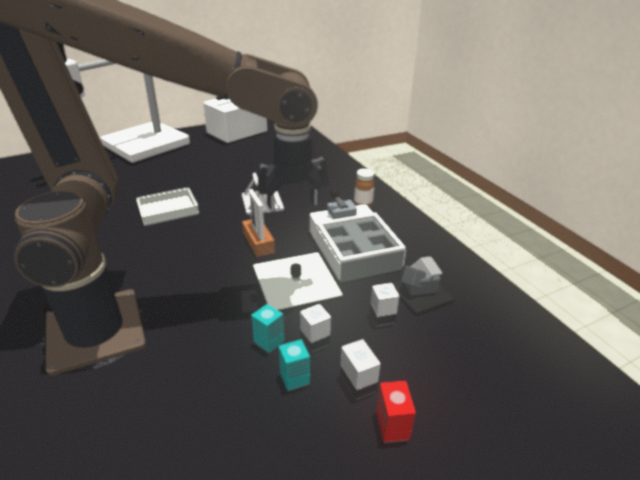

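View pics/t6.png

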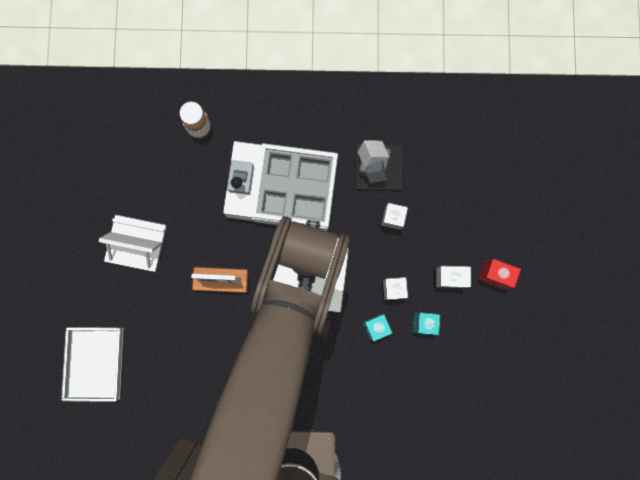

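```bash
cat >> fits.py <<'E'
def topfit(t,uv,kind,th0,thr=150):
    # bright top face only (z=80)
    m=comp(white(t,thr),uv);h=22 if kind=="slim" else 32
    g=atz(t,uv,.08);return fit([t],[m],[box(-22,22,-h,h,79.5,80)],[g[0],g[1],th0])
SOCK={"oblong0":(-44,-37,46.5,66.5),"oblong1":(44,-37,46.5,66.5),"square0":(-44,42,46.5,46.5),"square1":(44,42,46.5,46.5)}
E
python3 - <<'E'
from st import *
from fits import *
t=read_camera("top");import pickle;pickle.dump(t,open("t.pkl","wb"))
for nm,k,ut,th in[("slimNear","slim",(396,289),.05),("slimRock","slim",(395,216),-.2),("wide","wide",(454,277),-.03)]:
    for thr in(150,180,200): print(nm,thr,topfit(t,ut,k,th,thr))
v=(.6473,.001,-.116);r0,r1,c0,c1=135,235,245,345
im=cv2.resize(t["pixels"][r0:r1,c0:c1],None,fx=6,fy=6,interpolation=3)
for x,y,a,b in SOCK.values():
    P=np.array([[x-a/2,y-b/2,60],[x+a/2,y-b/2,60],[x+a/2,y+b/2,60],[x-a/2,y+b/2,60]])/1000
    for zz in(0,-.03):
        u=(proj(t,place(P,*v,zz))-[c0,r0]+.5)*6
        cv2.polylines(im,[u.round().astype(np.int32)],True,(0,0,255) if zz==0 else (0,255,0),1)
cv2.imwrite("pics/sock.png",im)
E
```

```text
slimNear 150 (array([ 0.4173208 , -0.22520165,  0.07556602]), np.float64(0.04772949559871455))
slimNear 180 (array([ 0.4167199 , -0.22470757,  0.09228154]), np.float64(0.05320294364597225))
slimNear 200 (array([ 0.4167199 , -0.22470757,  0.09228154]), np.float64(0.06793005862138671))
slimRock 150 (array([ 0.58054755, -0.22351747, -0.21821142]), np.float64(0.05131042516016308))
slimRock 180 (array([ 0.58030411, -0.2228707 , -0.20846117]), np.float64(0.057048503611971106))
slimRock 200 (array([ 0.58027371, -0.22289379, -0.19928049]), np.float64(0.06963946869070209))
wide 150 (array([ 0.44539295, -0.35598349, -0.02457665]), np.float64(0.041433883115644964))
wide 180 (array([ 0.44466561, -0.35503161, -0.01492167]), np.float64(0.048403741802323645))
wide 200 (array([ 0.44463558, -0.3546288 , -0.00434524]), np.float64(0.05006257822277847))
```

View pics/sock.png

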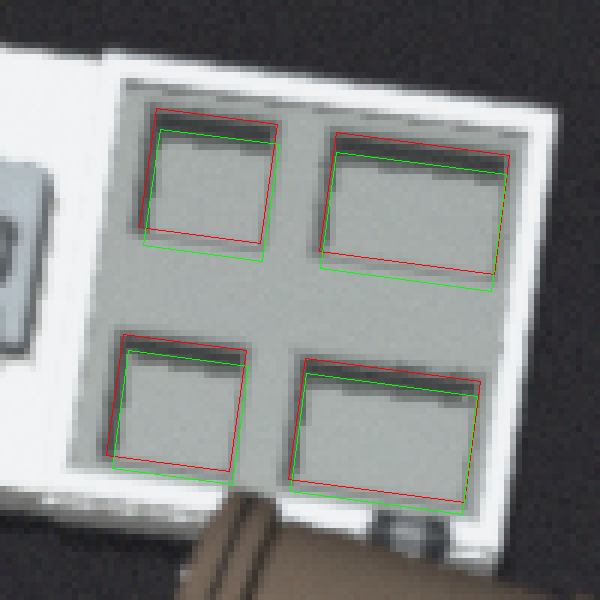

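Request:
jog_arm(targets="21 -33 0 0 0 -1 1;21 -33 0 0 0 -1 1;21 -33 0 0 0 -1 1;21 -33 0 0 0 -1 1;21 -33 0 0 0 -1 1;21 -28 0 0 0 -0.5 1;0 0 0 0 0 0 1;0 0 0 0 0 0 1")

```text
time: 9.8
eef_pos: [0.5804, -0.2286, 0.1844]
tcp_rot: [0.778, 0.629, -0.004, -0.008]
contact_force: [-0.6, -0.7, -0.2]
opening: 1.0
```

Run:
```python
from st import *
to(.5805,-.2235,.042,-.21)
```

```text
t9.80 tcp [ 0.5804 -0.2286  0.1844] jaw -0.2113 z [-0.017  0.008 -1.   ] F [-0.6 -0.7 -0.2] op 1.0 q [-0.54  0.23  1.74 -0.    1.2  -0.33]
d mm [ 1.000e-01  5.100e+00 -1.424e+02] rot [-0.48 -0.95  0.08]
```

Request:
jog_arm(targets="0 5 -20 -0.5 -0.9 0 1;0 0 -25 0 0 0 1;0 0 -25 0 0 0 1;0 0 -15 0 0 0 1;0 0 -3 0 0 0 1")

```text
time: 10.22
eef_pos: [0.5759, -0.2187, 0.0886]
tcp_rot: [0.777, 0.629, -0.001, -0.003]
contact_force: [-1.4, 0.1, -0.4]
opening: 1.001
```

Run:
```python
from st import *
for i in range(2): read_camera("side")
c=read_camera("side")
to(.5805,-.2235,.042,-.21)
cv2.imwrite("pics/s7.png",cv2.resize(c["pixels"][200:350,300:500],None,fx=4,fy=4,interpolation=3))
```

```text
t10.37 tcp [ 0.5782 -0.2202  0.0926] jaw -0.2101 z [-0.001  0.    -1.   ] F [-0.9 -0.3  1.2] op 0.999 q [-0.53  0.31  1.82 -0.    1.01 -0.32]
d mm [  2.3  -3.3 -50.6] rot [-0.   -0.04  0.  ]
```

View pics/s7.png

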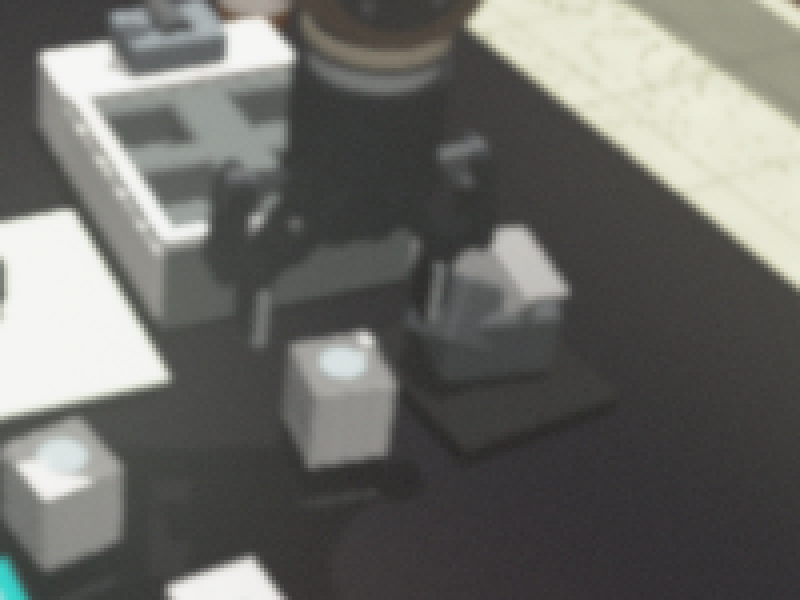

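Request:
jog_arm(targets="2 -3 -15 0 0 0 1;0 0 -20 0 0 0 1;0 0 -14 0 0 0 1;0 0 -4 0 0 0 1")

```text
time: 10.7
eef_pos: [0.5859, -0.2252, 0.0479]
tcp_rot: [0.777, 0.63, 0.003, 0.008]
contact_force: [0.6, 1.1, -0.7]
opening: 1.002
```

Run:
```python
from st import *
for i in range(2): read_camera("side")
to(.5805,-.2235,.042,-.21)
```

```text
t10.80 tcp [ 0.5862 -0.2255  0.0487] jaw -0.2083 z [ 0.015 -0.009 -1.   ] F [-0.4 -0.1 -0.5] op 1.0 q [-0.53  0.38  1.82 -0.    0.92 -0.32]
d mm [-5.7  2.  -6.7] rot [ 0.53  0.88 -0.09]
```

Request:
jog_arm(targets="-5 2 -6 0.5 0.9 0 1;-1 0 -2 0 0 0 1;0 0 0 0 0 0 -1;0 0 0 0 0 0 -1;0 0 0 0 0 0 -1;0 0 0 0 0 0 -1;0 0 0 0 0 0 -1;0 0 0 0 0 0 -1;0 0 0 0 0 0 -1", force=60)

```text
time: 11.55
eef_pos: [0.5817, -0.2245, 0.0448]
tcp_rot: [0.777, 0.63, 0.0, 0.002]
contact_force: [-0.5, -0.3, -0.5]
opening: 0.509
```

Run:
```python
from st import *
for i in range(2): read_camera("side")
to(.5805,-.2235,.042,-.21)
```

```text
t11.65 tcp [ 0.5817 -0.2245  0.0448] jaw -0.2081 z [ 0.003 -0.003 -1.   ] F [-0.5  0.3 -0.7] op 0.508 q [-0.53  0.38  1.82 -0.    0.93 -0.32]
d mm [-1.2  1.  -2.8] rot [ 0.17  0.19 -0.11]
```

Request:
jog_arm(targets="0 0 20 0 0 0 -1;0 0 35 0 0 0 -1;0 0 40 0 0 0 -1;0 0 25 0 0 1 -1;5 38 0 0 0 1 -1;10 38 0 0 0 1 -1;18 35 0 0 0 1 -1;18 35 0 0 0 1 -1;20 35 0 0 0 0.3 -1;20 30 0 0 0 0 -1")

```text
time: 12.48
eef_pos: [0.667, -0.0101, 0.1639]
tcp_rot: [0.75, 0.662, -0.003, -0.002]
contact_force: [0.1, -0.1, -2.4]
opening: 0.508
```

```bash
cat >> st.py <<'E'
def sock(n,off=0.0,U=(.6473,.001,-.116)):
    from fits import SOCK
    x,y,_,_=SOCK[n];return place(np.array([[x,y-off,0]])/1000,*U)[0]
E
python3 - <<'E'
from st import *
for i in range(1): read_camera("side")
g=sock("square1",.7);print(g)
to(g[0],g[1],.14,-.116)
E
```

```text
[0.69578436 0.03692988 0.        ]
t12.53 tcp [ 0.67   -0.0042  0.164 ] jaw -0.1219 z [-0.002  0.004 -1.   ] F [-0.   2.2 -0.8] op 0.507 q [-0.16  0.33  1.64  0.    1.17 -0.04]
d mm [ 25.8  41.2 -24. ] rot [-0.25 -0.12  0.34]
```

Request:
jog_arm(targets="10 16 -6 -0.2 0 0.3 -1;8 14 -6 0 0 0 -1;6 10 -5 0 0 0 -1;0 0 0 0 0 0 -1")

```text
time: 12.87
eef_pos: [0.6948, 0.0421, 0.1429]
tcp_rot: [0.745, 0.667, -0.002, -0.002]
contact_force: [-1.4, 0.3, -2.6]
opening: 0.509
```

Run:
```python
from st import *
for i in range(4): c=read_camera("side")
t=read_camera("top")
g=sock("square1",.7)
to(g[0],g[1],.12,-.116)
cv2.imwrite("pics/s8.png",cv2.resize(c["pixels"][150:290,280:440],None,fx=4,fy=4,interpolation=3))
cv2.imwrite("pics/t8.png",cv2.resize(t["pixels"][100:250,200:360],None,fx=4,fy=4,interpolation=3))
```

```text
t13.12 tcp [0.6951 0.0387 0.1456] jaw -0.1141 z [-0.003 -0.001 -1.   ] F [ 0.6 -0.7 -2.9] op 0.513 q [-0.09  0.41  1.58 -0.    1.15  0.03]
d mm [  0.7  -1.8 -25.6] rot [ 0.03 -0.16 -0.11]
```

View pics/s8.png

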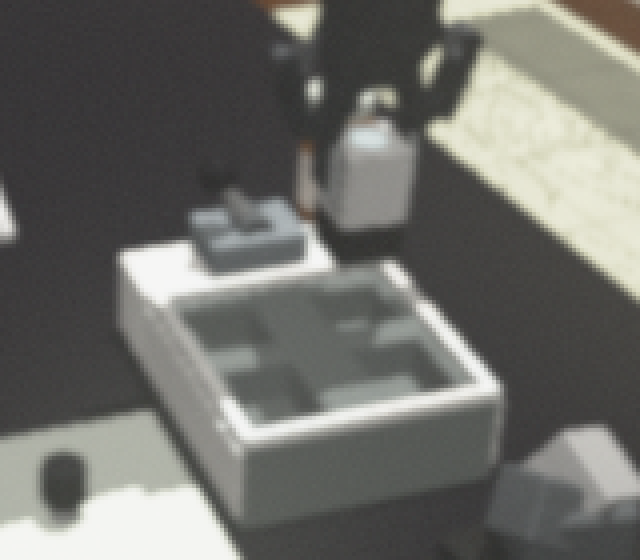

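View pics/t8.png

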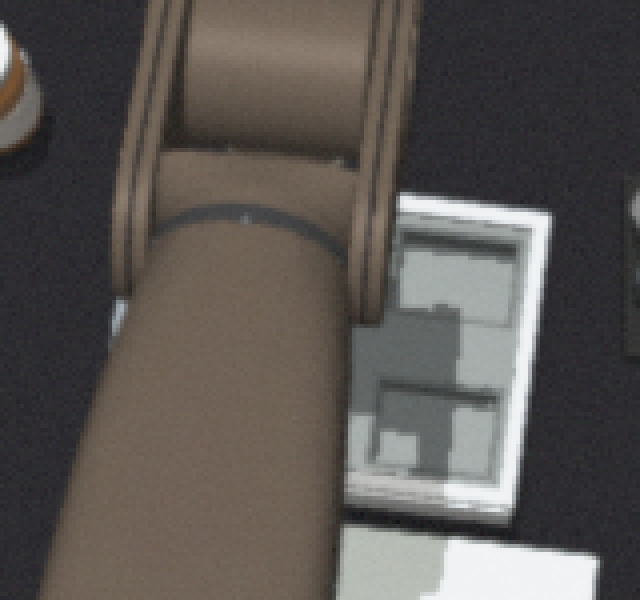

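Request:
jog_arm(targets="1 -2 -14 0 0 0 -1;0 0 -14 0 0 0 -1;0 0 -6 0 0 0 -1")

```text
time: 13.37
eef_pos: [0.6976, 0.0334, 0.1132]
tcp_rot: [0.747, 0.664, 0.001, 0.002]
contact_force: [-0.7, 0.9, -3.9]
opening: 0.506
```

Run:
```python
from st import *
for i in range(3): c=read_camera("side")
g=sock("square1",.7)
to(g[0],g[1],.1,-.116)
```

```text
t13.52 tcp [0.6976 0.0339 0.1137] jaw -0.1171 z [ 0.003 -0.002 -1.   ] F [-0.7  0.1 -2.9] op 0.515 q [-0.1   0.44  1.6  -0.    1.1   0.02]
d mm [ -1.8   3.  -13.7] rot [0.09 0.19 0.06]
```

Request:
jog_arm(targets="-1.8 3 -2 0 0.2 0 -1")

```text
time: 13.6
eef_pos: [0.6966, 0.0363, 0.1125]
tcp_rot: [0.748, 0.664, 0.0, 0.001]
contact_force: [0.5, -0.4, -1.7]
opening: 0.508
```

Run:
```python
from st import *
for i in range(4): c=read_camera("side")
g=sock("square1",.7)
to(g[0],g[1],.1,-.116)
```

```text
t13.80 tcp [0.6959 0.0372 0.112 ] jaw -0.1167 z [ 0.    -0.002 -1.   ] F [ 0.1  0.3 -2.2] op 0.511 q [-0.09  0.44  1.6  -0.    1.1   0.03]
d mm [ -0.1  -0.2 -12. ] rot [0.09 0.02 0.04]
```

Good. Descend in small steps.

Request:
jog_arm(targets="0 0 -5 0 0 0 -1;0 0 -3 0 0 0 -1;0 0 -2 0 0 0 -1")

```text
time: 14.05
eef_pos: [0.6971, 0.0374, 0.1032]
tcp_rot: [0.747, 0.665, 0.001, 0.002]
contact_force: [-0.4, -0.5, -2.2]
opening: 0.506
```

Run:
```python
from st import *
for i in range(3): c=read_camera("side")
g=sock("square1",.7)
to(g[0],g[1],.075,-.116)
```

```text
t14.20 tcp [0.6967 0.0374 0.1029] jaw -0.1162 z [ 0.003 -0.002 -1.   ] F [ 0.2 -0.5 -2.5] op 0.512 q [-0.09  0.45  1.61 -0.    1.08  0.03]
d mm [ -0.9  -0.5 -27.9] rot [0.11 0.16 0.01]
```

Request:
jog_arm(targets="-0.9 -0.5 -3 0 0.2 0 -1;0 0 -3 0 0 0 -1;0 0 -3 0 0 0 -1")

```text
time: 14.45
eef_pos: [0.6966, 0.0368, 0.0945]
tcp_rot: [0.747, 0.665, -0.0, 0.001]
contact_force: [0.0, -0.6, -1.7]
opening: 0.508
```

Run:
```python
from st import *
for i in range(3): c=read_camera("side")
g=sock("square1",.7)
to(g[0],g[1],.075,-.116)
```

```text
t14.60 tcp [0.6961 0.0368 0.0939] jaw -0.1161 z [-0.    -0.002 -1.   ] F [-0.4  0.7 -2.2] op 0.512 q [-0.09  0.46  1.61 -0.    1.07  0.03]
d mm [ -0.3   0.1 -18.9] rot [ 0.12 -0.01  0.01]
```

Bottom at 49 — inside the socket, no resistance. Continue.

Request:
jog_arm(targets="0 0 -4 0 0 0 -1;0 0 -4 0 0 0 -1;-0.5 0 -4 0 0.1 0 -1;0 0 -3 0 0 0 -1")

```text
time: 14.93
eef_pos: [0.6963, 0.0367, 0.0789]
tcp_rot: [0.747, 0.665, -0.001, 0.001]
contact_force: [-0.7, 0.6, -2.1]
opening: 0.506
```

Run:
```python
from st import *
for i in range(3): c=read_camera("side")
g=sock("square1",.7)
to(g[0],g[1],.075,-.116)
```

```text
t15.08 tcp [0.6962 0.0368 0.0789] jaw -0.1161 z [-0.    -0.002 -1.   ] F [ 0.1 -0.9 -2.4] op 0.514 q [-0.09  0.48  1.62 -0.    1.05  0.03]
d mm [-0.4  0.2 -3.9] rot [ 0.13 -0.01  0.01]
```

Great: unit pose confirmed. Last 4 mm, then release and rise.

Request:
jog_arm(targets="0 0 -3 0 0 0 -1;0 0 -3 0 0 0 -1;0 0 -1 0 0 0 -1")

```text
time: 15.33
eef_pos: [0.697, 0.0367, 0.0749]
tcp_rot: [0.747, 0.665, -0.001, 0.001]
contact_force: [-3.9, -0.0, 2.1]
opening: 0.507
```

Run:
```python
from st import *
to(.6962,.0368,.0748,-.116)
```

```text
t15.33 tcp [0.697  0.0367 0.0749] jaw -0.1159 z [ 0.001 -0.002 -1.   ] F [-3.9 -0.   2.1] op 0.507 q [-0.09  0.49  1.61 -0.    1.04  0.03]
d mm [-0.8  0.1 -0.1] rot [ 0.14  0.03 -0.01]
```

Request:
jog_arm(targets="0 0 0 0 0 0 1;0 0 0 0 0 0 1;0 0 0 0 0 0 1;0 0 0 0 0 0 1;0 0 0 0 0 0 1;0 0 20 0 0 0 1;0 0 35 0 0 0 1;0 0 40 0 0 0 1;0 0 35 0 0 0 1;-20 -35 5 0 0 0 1")

```text
time: 16.17
eef_pos: [0.677, 0.0058, 0.2113]
tcp_rot: [0.745, 0.667, -0.0, -0.0]
contact_force: [0.6, -1.1, 1.1]
opening: 1.0
```

Run:
```python
from st import *
from fits import *
c=read_camera("side");t=read_camera("top")
print(topfit(t,(396,289),"slim",.08))
to(.417,-.225,.2,.08)
cv2.imwrite("pics/s9.png",c["pixels"])
```

```text
(array([ 0.41740089, -0.22512619,  0.08103342]), np.float64(0.047485282529087285))
t16.27 tcp [ 0.6724 -0.0012  0.2068] jaw -0.1188 z [-0.01  -0.004 -1.   ] F [0.6 0.1 0.3] op 0.999 q [-0.15  0.3   1.6  -0.01  1.25 -0.03]
d mm [-255.4 -223.8   -6.8] rot [ 0.26 -0.54 11.39]
```

View pics/s9.png

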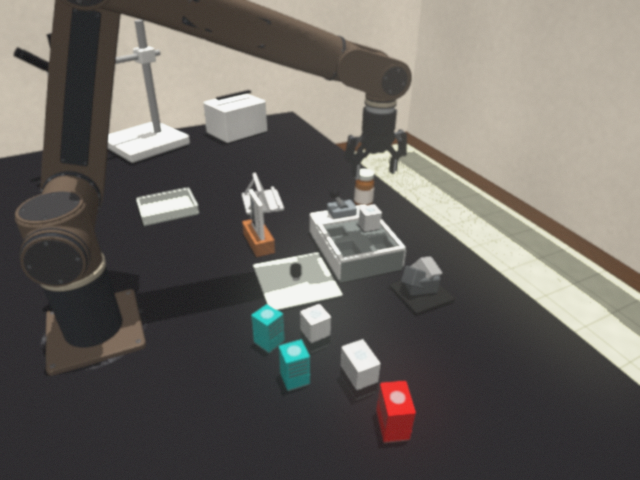

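Run:
```python
from st import *
from fits import *
import pickle
t=read_camera("top");p=t["pixels"].astype(int)
m=((p[...,1]>150)&(p[...,1]-p[...,2]>80)).astype(np.uint8)
for uv in((372,328),(420,325)):
    a=comp(m,uv);a=binary_fill_holes(a);g=atz(t,uv,.08)
    v,f=min((fit([t],[a],[box(-22,22,-22,22,79.5,80)],[g[0],g[1],th]) for th in(0,.35,-.35)),key=lambda q:q[1])
    print(v,f,(place(box(-22,22,-22,22,0,0),*v)*1000).round()[::2,:2].tolist())
```

```text
[ 0.33089996 -0.18609247  0.42403256] 0.04870456575915739 [[320.0, -215.0], [302.0, -175.0], [360.0, -197.0], [342.0, -157.0]]
[ 0.34128867 -0.29576318 -0.06422533] 0.06124199065375535 [[318.0, -316.0], [321.0, -272.0], [362.0, -319.0], [365.0, -275.0]]
```

Request:
jog_arm(targets="-30 -26 0 0.2 -0.5 1.5 0.6;-30 -26 0 0 0 1.5 0.6;-30 -26 0 0 0 1.5 0.6;-30 -26 0 0 0 1.5 0.6;-30 -26 0 0 0 1.5 0.6;-30 -26 0 0 0 1.5 0.6;-30 -26 0 0 0 1.5 0.6;-30 -26 0 0 0 0.9 0.6;-12 -12 0 0 0 0 0.6;0 0 0 0 0 0 0.6")

```text
time: 17.15
eef_pos: [0.4076, -0.2193, 0.1907]
tcp_rot: [0.672, 0.74, -0.002, -0.01]
contact_force: [0.0, -0.7, -0.3]
opening: 0.8
```

Run:
```python
from st import *
read_camera("top")
to(.4172,-.2252,.045,.081)
```

```text
t17.20 tcp [ 0.4083 -0.2184  0.1905] jaw 0.0974 z [-0.018  0.012 -1.   ] F [0.5 1.1 0.1] op 0.797 q [-0.71 -0.14  2.11 -0.    1.2  -0.81]
d mm [   8.9   -6.8 -145.5] rot [-0.7  -1.02 -0.93]
```

Request:
jog_arm(targets="9 -7 -10 -0.7 -1 -0.9 0.6;0 0 -25 0 0 0 0.6;0 0 -25 0 0 0 0.6;0 0 -10 0 0 0 0.6")

```text
time: 17.53
eef_pos: [0.4228, -0.2246, 0.121]
tcp_rot: [0.678, 0.735, 0.002, 0.005]
contact_force: [-0.5, 0.0, -0.8]
opening: 0.797
```

Run:
```python
from st import *
for i in range(3):c=read_camera("side")
to(.4172,-.2252,.045,.081)
```

```text
t17.68 tcp [ 0.4232 -0.2254  0.1233] jaw 0.0819 z [ 0.01  -0.005 -1.   ] F [ 0.8 -0.7  0.3] op 0.799 q [-0.7  -0.04  2.14  0.    1.02 -0.79]
d mm [ -6.    0.2 -78.3] rot [ 0.29  0.57 -0.05]
```

Request:
jog_arm(targets="-6 0 -10 0.3 0.6 0 0.6;0 0 -15 0 0 0 0.6;0 0 -12 0 0 0 0.6")

```text
time: 17.93
eef_pos: [0.4215, -0.2276, 0.0912]
tcp_rot: [0.677, 0.736, 0.0, 0.006]
contact_force: [-0.2, 0.1, 0.2]
opening: 0.802
```

Run:
```python
from st import *
for i in range(3):c=read_camera("side")
to(.4172,-.2252,.045,.081)
```

```text
t18.08 tcp [ 0.4207 -0.227   0.0906] jaw 0.0843 z [ 0.006 -0.005 -1.   ] F [-0.6 -0.5 -0.3] op 0.798 q [-0.71  0.02  2.16 -0.    0.96 -0.79]
d mm [ -3.5   1.8 -45.6] rot [ 0.31  0.34 -0.19]
```

Request:
jog_arm(targets="-4 2 -5 0.3 0.3 0 0.6;-1 0 -12 0 0 0 0.6;-1 0 -14 0 0.2 0 0.6;-1 0 -8 0 0.2 0 0.6")

```text
time: 18.42
eef_pos: [0.4167, -0.2278, 0.0566]
tcp_rot: [0.676, 0.736, -0.002, 0.003]
contact_force: [-0.9, 0.9, 0.0]
opening: 0.798
```

Run:
```python
from st import *
for i in range(3):c=read_camera("side")
to(.4172,-.2252,.045,.081)
```

```text
t18.57 tcp [ 0.4168 -0.2277  0.0568] jaw 0.0848 z [ 0.002 -0.007 -1.   ] F [0.4 0.9 0.5] op 0.797 q [-0.71  0.07  2.18 -0.01  0.88 -0.79]
d mm [  0.4   2.5 -11.8] rot [ 0.41  0.1  -0.22]
```

Request:
jog_arm(targets="0.5 2.5 -9 0.4 0 -0.2 0.6;-0.5 0 -5 0 0 0 0.6;0 0 0 0 0 0 -1;0 0 0 0 0 0 -1;0 0 0 0 0 0 -1;0 0 0 0 0 0 -1;0 0 0 0 0 0 -1;0 0 0 0 0 0 -1")

```text
time: 19.23
eef_pos: [0.4179, -0.2262, 0.0441]
tcp_rot: [0.678, 0.735, 0.001, 0.002]
contact_force: [-0.6, -0.6, -0.2]
opening: 0.511
```

Run:
```python
from st import *
for i in range(3):c=read_camera("side")
to(.4172,-.2252,.045,.081)
```

```text
t19.38 tcp [ 0.4179 -0.2262  0.0441] jaw 0.0815 z [ 0.004 -0.002 -1.   ] F [-0.7 -0.7 -0.4] op 0.507 q [-0.71  0.09  2.18  0.    0.86 -0.79]
d mm [-0.7  1.   0.9] rot [ 0.13  0.24 -0.03]
```

Request:
jog_arm(targets="0 0 20 0 0 0 -1;0 0 35 0 0 0 -1;0 0 40 0 0 0 -1;0 0 25 0 0 0 -1;12 30 0 0 0 -2 -1;21 33 0 0 0 -2 -1;21 33 0 0 0 -2 -1;21 33 0 0 0 -2 -1;21 33 0 0 0 -2 -1;21 33 0 0 0 -1 -1")

```text
time: 20.22
eef_pos: [0.5313, -0.0253, 0.1652]
tcp_rot: [0.753, 0.658, 0.001, -0.001]
contact_force: [0.9, -1.2, -3.3]
opening: 0.507
```

Run:
```python
from st import *
for i in range(1): read_camera("side")
g=sock("square0",1);print(g)
to(g[0],g[1],.14,-.116)
```

```text
[0.60834104 0.04681702 0.        ]
t20.27 tcp [ 0.5343 -0.0194  0.1656] jaw -0.1324 z [ 0.005  0.009 -1.   ] F [ 0.4  4.  -2.6] op 0.51 q [-0.23  0.04  1.98  0.01  1.12 -0.1 ]
d mm [ 74.1  66.2 -25.6] rot [-0.51  0.26  0.94]
```

Request:
jog_arm(targets="20 18 0 -0.5 0.3 0.9 -1;20 18 0 0 0 0 -1;18 15 -5 0 0 0 -1;8 6 -10 0 0 0 -1;3 2 -6 0 0 0 -1")

```text
time: 20.68
eef_pos: [0.6047, 0.0485, 0.1405]
tcp_rot: [0.744, 0.668, -0.001, -0.002]
contact_force: [-1.1, -0.5, -4.0]
opening: 0.51
```

Run:
```python
from st import *
for i in range(4): c=read_camera("side")
g=sock("square0",1)
to(g[0],g[1],.112,-.116)
```

```text
t20.88 tcp [0.6037 0.0466 0.1416] jaw -0.1097 z [-0.005  0.001 -1.   ] F [ 0.4  0.2 -2.3] op 0.505 q [-0.09  0.23  1.82  0.    1.1   0.02]
d mm [  4.7   0.3 -29.6] rot [-0.03 -0.3  -0.36]
```

Request:
jog_arm(targets="5 0 -10 0 -0.3 -0.4 -1;0 0 -10 0 0 0 -1;0 0 -6 0 0 0 -1")

```text
time: 21.13
eef_pos: [0.6098, 0.0442, 0.1172]
tcp_rot: [0.748, 0.663, 0.002, 0.002]
contact_force: [-0.8, 0.1, -3.6]
opening: 0.504
```

Run:
```python
from st import *
for i in range(4): c=read_camera("side")
g=sock("square0",1)
to(g[0],g[1],.112,-.116)
```

```text
t21.33 tcp [0.6099 0.0446 0.1178] jaw -0.1196 z [ 0.006 -0.    -1.   ] F [-0.4 -0.7 -2. ] op 0.507 q [-0.09  0.26  1.83  0.    1.05  0.03]
d mm [-1.6  2.2 -5.8] rot [0.01 0.34 0.21]
```

Request:
jog_arm(targets="-1.6 2.2 -5 0 0.3 0.2 -1;0 0 -2 0 0 0 -1")

```text
time: 21.5
eef_pos: [0.609, 0.0467, 0.1118]
tcp_rot: [0.747, 0.665, 0.001, 0.001]
contact_force: [-0.5, -0.3, -3.5]
opening: 0.508
```

Run:
```python
from st import *
for i in range(4): c=read_camera("side")
g=sock("square0",1)
to(g[0],g[1],.102,-.116)
```

```text
t21.70 tcp [0.6097 0.0465 0.1125] jaw -0.1165 z [ 0.004 -0.001 -1.   ] F [ 0.1 -0.4 -3.6] op 0.505 q [-0.09  0.27  1.83 -0.    1.04  0.03]
d mm [ -1.3   0.3 -10.5] rot [0.04 0.25 0.03]
```

Request:
jog_arm(targets="-1.3 0.3 -3 0 0.3 0 -1;0 0 -3 0 0 0 -1;-0.3 0 -3 0 0 0 -1;0 0 -2 0 0 0 -1")

```text
time: 22.03
eef_pos: [0.6088, 0.0469, 0.1019]
tcp_rot: [0.747, 0.665, 0.0, 0.001]
contact_force: [-0.4, 0.4, -2.9]
opening: 0.507
```

Run:
```python
from st import *
for i in range(3): c=read_camera("side")
g=sock("square0",1)
to(g[0],g[1],.0741,-.116)
```

```text
t22.18 tcp [0.6088 0.0468 0.102 ] jaw -0.1162 z [ 0.001 -0.001 -1.   ] F [ 0.1 -0.2 -3.4] op 0.508 q [-0.09  0.28  1.83 -0.    1.02  0.03]
d mm [ -0.4  -0.  -27.9] rot [0.06 0.06 0.01]
```

Request:
jog_arm(targets="-0.3 0 -3 0 0 0 -1;0 0 -3 0 0 0 -1;0 0 -3 0 0 0 -1;0 0 -3 0 0 0 -1;0 0 -3 0 0 0 -1")

```text
time: 22.6
eef_pos: [0.6092, 0.0468, 0.0868]
tcp_rot: [0.747, 0.665, 0.001, 0.001]
contact_force: [-0.1, -1.2, -3.8]
opening: 0.507
```

Run:
```python
from st import *
for i in range(3): c=read_camera("side")
g=sock("square0",1)
to(g[0],g[1],.0741,-.116)
```

```text
t22.75 tcp [0.6089 0.0468 0.0866] jaw -0.1163 z [ 0.002 -0.001 -1.   ] F [-0.4  0.2 -2.8] op 0.508 q [-0.09  0.3   1.84 -0.    1.    0.03]
d mm [ -0.6   0.  -12.5] rot [0.06 0.12 0.02]
```

Request:
jog_arm(targets="-0.4 0 -4 0 0.1 0 -1;0 0 -4 0 0 0 -1;0 0 -3 0 0 0 -1;0 0 -2 0 0 0 -1;0 0 -1.5 0 0 0 -1")

```text
time: 23.17
eef_pos: [0.6091, 0.0469, 0.0743]
tcp_rot: [0.747, 0.665, -0.0, 0.0]
contact_force: [-6.5, 1.3, 9.8]
opening: 0.508
```

Run:
```python
from st import *
to(.6083,.0468,.0741,-.116)
```

```text
t23.17 tcp [0.6091 0.0469 0.0743] jaw -0.1162 z [-0.    -0.001 -1.   ] F [-6.5  1.3  9.8] op 0.508 q [-0.09  0.32  1.84 -0.    0.98  0.03]
d mm [-0.8 -0.1 -0.2] rot [ 0.06 -0.01  0.01]
```

Request:
jog_arm(targets="0 0 0 0 0 0 0.7;0 0 0 0 0 0 0.7;0 0 0 0 0 0 0.7;0 0 0 0 0 0 0.7;0 0 20 0 0 0 0.7;0 0 35 0 0 0 1;0 0 40 0 0 0 1;0 0 35 0 0 0 1;-10 -30 0 0 0 1 1;-15 -38 0 0 0 1 1")

```text
time: 24.0
eef_pos: [0.5862, -0.0178, 0.2113]
tcp_rot: [0.732, 0.681, 0.002, 0.003]
contact_force: [-0.3, -0.9, -0.4]
opening: 0.998
```

Run:
```python
from st import *
from fits import *
c=read_camera("side");t=read_camera("top")
v=topfit(t,(454,277),"wide",-.02);print(v);v=v[0]
to(v[0],v[1],.2,v[2])
cv2.imwrite("pics/t10.png",t["pixels"])
cv2.imwrite("pics/s10.png",cv2.resize(c["pixels"][150:350,250:500],None,fx=3,fy=3,interpolation=3))
```

```text
(array([ 0.44550293, -0.35530202, -0.03108239]), np.float64(0.041440238980519274))
t24.10 tcp [ 0.5853 -0.0222  0.2114] jaw -0.0803 z [ 0.007 -0.003 -1.   ] F [ 0.8 -0.3  1. ] op 1.001 q [-0.21  0.1   1.82 -0.    1.21 -0.13]
d mm [-139.8 -333.1  -11.4] rot [0.14 0.38 2.82]
```

View pics/s10.png

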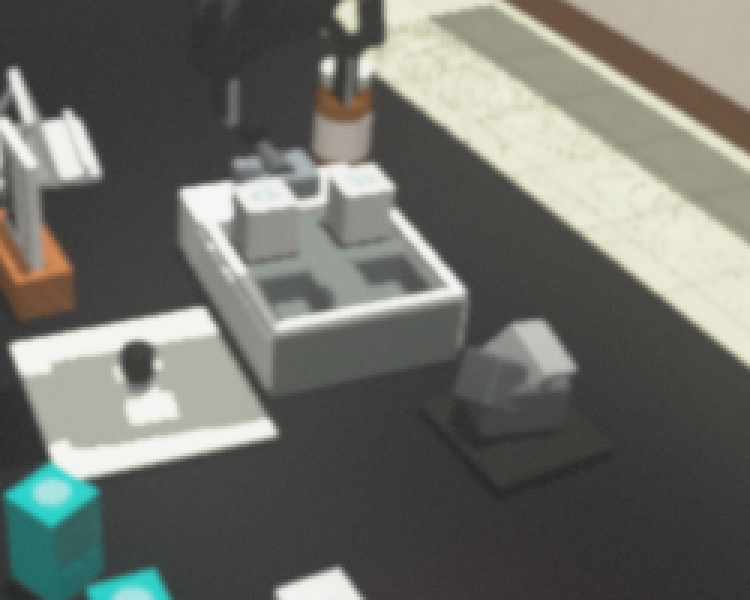

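View pics/t10.png

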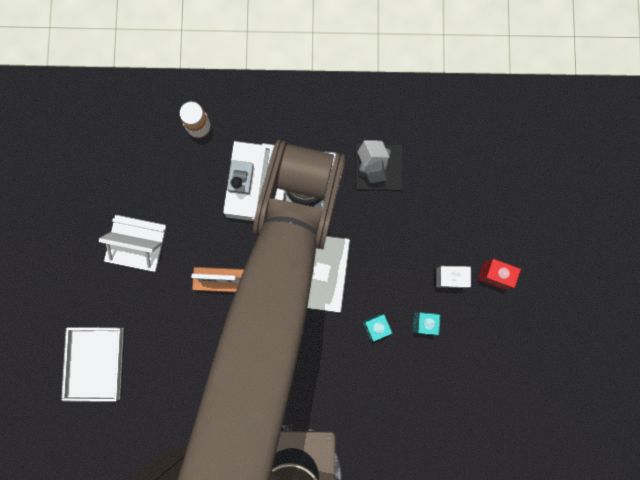

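Request:
jog_arm(targets="-16 -37 0 0.1 0.4 0.3 1;-16 -37 0 0 0 0.4 1;-16 -37 0 0 0 0.4 1;-16 -37 0 0 0 0.4 1;-16 -37 0 0 0 0.3 1;-16 -37 0 0 0 0.3 1;-16 -37 0 0 0 0.3 1;-14 -35 0 0 0 0.3 1;-10 -28 0 0 0 0 1;0 0 0 0 0 0 1")

```text
time: 24.93
eef_pos: [0.4451, -0.3519, 0.2125]
tcp_rot: [0.716, 0.698, 0.003, 0.004]
contact_force: [0.4, -0.2, 1.0]
opening: 1.002
```

Run:
```python
from st import *
for i in range(2):c=read_camera("side")
to(.4453,-.3553,.045,-.025)
```

```text
t25.03 tcp [ 0.4464 -0.3482  0.2121] jaw -0.0243 z [ 0.009  0.002 -1.   ] F [ 0.6 -0.5  0.4] op 1.003 q [-0.85  0.06  1.87  0.01  1.21 -0.82]
d mm [  -1.1   -7.1 -167.1] rot [-0.1   0.52 -0.04]
```

Request:
jog_arm(targets="-1 -7 -15 -0.1 0.5 0 1;0 0 -25 0 0 0 1;0 0 -30 0 0 0 1;0 0 -20 0 0 0 1;0 0 -10 0 0 0 1")

```text
time: 25.45
eef_pos: [0.4515, -0.3509, 0.1137]
tcp_rot: [0.713, 0.701, 0.001, 0.006]
contact_force: [-0.5, 0.2, 0.8]
opening: 1.004
```

Run:
```python
from st import *
for i in range(3):c=read_camera("side")
to(.4453,-.3553,.045,-.025)
```

```text
t25.60 tcp [ 0.4518 -0.3521  0.1157] jaw -0.0184 z [ 0.011 -0.008 -1.   ] F [-0.1 -0.3  0.5] op 1.002 q [-0.84  0.18  1.93  0.    1.02 -0.82]
d mm [ -6.5  -3.2 -70.7] rot [ 0.43  0.61 -0.38]
```

Request:
jog_arm(targets="-6 -3 -10 0.4 0.6 -0.4 1;-1 0 -20 0 0 0 1;-1 0 -18 0 0 0 1;-1 0 -10 0 0 0 1")

```text
time: 25.93
eef_pos: [0.4478, -0.3597, 0.0655]
tcp_rot: [0.715, 0.699, -0.001, 0.009]
contact_force: [-0.7, -0.2, -0.4]
opening: 1.0
```

Run:
```python
from st import *
for i in range(3):c=read_camera("side")
to(.4453,-.3553,.045,-.025)
cv2.imwrite("pics/s11.png",cv2.resize(c["pixels"][270:450,260:460],None,fx=3.3,fy=3.3,interpolation=3))
```

```text
t26.08 tcp [ 0.4477 -0.3596  0.0658] jaw -0.0237 z [ 0.011 -0.014 -1.   ] F [ 0.5 -0.1  0.3] op 0.999 q [-0.85  0.25  1.95 -0.    0.92 -0.83]
d mm [ -2.4   4.3 -20.8] rot [ 0.79  0.63 -0.07]
```

View pics/s11.png

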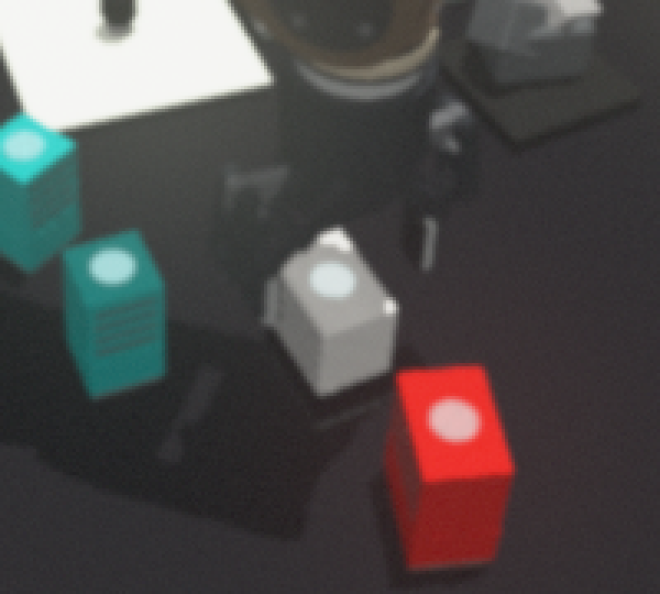

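Run:
```python
from st import *
c=read_camera("side");s=get_state();p=s["eef_pos"];M=R.from_quat(s["tcp_rot"]).as_matrix()
im=cv2.resize(c["pixels"][270:450,260:460],None,fx=4,fy=4,interpolation=3)
b=np.array([-1,.7])
def dr(P,col):
    for u in (proj(c,P)+b-[260,270]+.5)*4: cv2.circle(im,tuple(int(q) for q in u),3,col,-1)
for sg in(-1,1): dr([p+M[:,1]*sg*.0425-M[:,2]*.013],(0,0,255))
dr([p-M[:,2]*.013],(0,0,255))
dr(place(box(-22,22,-32,32,80,80),.4453,-.3553,-.025),(0,255,0))
dr(place(box(-22,22,-32,32,30,30),.4453,-.3553,-.025),(255,255,0))
cv2.imwrite("pics/s12.png",im)
```

```text
(no output)
```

View pics/s12.png

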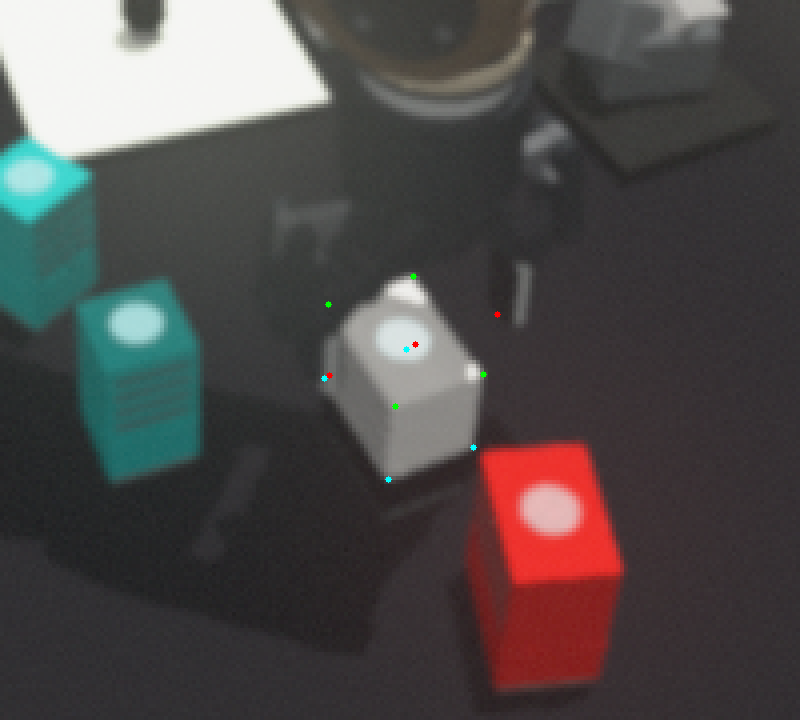

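Request:
jog_arm(targets="-2 4 -6 0.8 0.6 0 1;-1 0.5 -9 0 0 0 1;0 0 -5 0 0 0 1")

```text
time: 26.38
eef_pos: [0.4473, -0.3578, 0.0502]
tcp_rot: [0.715, 0.699, 0.0, 0.005]
contact_force: [-0.2, 0.3, -0.6]
opening: 1.002
```

Run:
```python
from st import *
for i in range(3):c=read_camera("side")
to(.4453,-.3553,.045,-.025)
```

```text
t26.53 tcp [ 0.4471 -0.3575  0.0499] jaw -0.0239 z [ 0.006 -0.006 -1.   ] F [-0.3  0.2 -0.4] op 1.002 q [-0.85  0.28  1.95  0.    0.9  -0.83]
d mm [-1.8  2.2 -4.9] rot [ 0.32  0.33 -0.06]
```

Request:
jog_arm(targets="-1.8 2.2 -4 0.3 0.3 0 1;0 0 -2 0 0 0 1;0 0 0 0 0 0 -1;0 0 0 0 0 0 -1;0 0 0 0 0 0 -1;0 0 0 0 0 0 -1;0 0 0 0 0 0 -1;0 0 0 0 0 0 -1;0 0 0 0 0 0 -1", force=60)

```text
time: 27.28
eef_pos: [0.4452, -0.3554, 0.044]
tcp_rot: [0.715, 0.699, -0.0, 0.0]
contact_force: [-0.1, -0.3, -0.9]
opening: 0.51
```

Run:
```python
from st import *
for i in range(2):c=read_camera("side")
to(.4453,-.3553,.045,-.025)
```

```text
t27.38 tcp [ 0.4452 -0.3554  0.044 ] jaw -0.0236 z [ 0. -0. -1.] F [-1.1  0.2 -0.5] op 0.505 q [-0.85  0.29  1.96 -0.    0.9  -0.83]
d mm [0.1 0.1 1. ] rot [ 0.02  0.   -0.08]
```

Request:
jog_arm(targets="0 0 20 0 0 0 -1;0 0 35 0 0 0 -1;0 0 40 0 0 0 -1;0 0 28 0 0 0 -1;12 30 0 0 0 -1 -1;17 36 0 0 0 -1 -1;17 36 0 0 0 -1 -1;17 36 0 0 0 -1 -1;17 36 0 0 0 -1 -1;17 36 0 0 0 -0.3 -1")

```text
time: 28.22
eef_pos: [0.5349, -0.138, 0.1612]
tcp_rot: [0.754, 0.657, -0.0, -0.009]
contact_force: [0.9, -0.9, -4.6]
opening: 0.507
```

Run:
```python
from st import *
for i in range(1): read_camera("side")
g=sock("oblong0",0);print(g)
to(g[0],g[1],.14,-.116)
```

```text
[ 0.59931332 -0.03065878  0.        ]
t28.27 tcp [ 0.5371 -0.1307  0.1609] jaw -0.1321 z [-0.01  0.02 -1.  ] F [ 0.1  5.8 -3.3] op 0.511 q [-0.43  0.1   1.93  0.02  1.13 -0.3 ]
d mm [ 62.2 100.  -20.9] rot [-1.14 -0.56  0.93]
```

Request:
jog_arm(targets="18 28 0 -1 -0.5 0.9 -1;17 28 0 0 0 0 -1;14 24 0 0 0 0 -1;7 10 -6 0 0 0 -1;2 2 -6 0 0 0 -1")

```text
time: 28.68
eef_pos: [0.5937, -0.031, 0.1431]
tcp_rot: [0.745, 0.667, -0.002, -0.004]
contact_force: [-1.1, -0.3, -4.7]
opening: 0.504
```

Run:
```python
from st import *
for i in range(4): c=read_camera("side")
g=sock("oblong0",0)
to(g[0],g[1],.112,-.116)
```

```text
t28.88 tcp [ 0.5926 -0.0339  0.1434] jaw -0.1133 z [-0.01   0.003 -1.   ] F [ 0.6 -0.5 -4.2] op 0.506 q [-0.23  0.2   1.85  0.    1.1  -0.12]
d mm [  6.8   3.3 -31.4] rot [-0.15 -0.57 -0.16]
```

Request:
jog_arm(targets="6.5 3 -8 -0.1 -0.5 -0.2 -1;0 0 -10 0 0 0 -1;0 0 -6 0 0 0 -1;0 0 -2 0 0 0 -1")

```text
time: 29.22
eef_pos: [0.5992, -0.0356, 0.1163]
tcp_rot: [0.749, 0.662, 0.0, 0.001]
contact_force: [-0.6, -0.7, -5.1]
opening: 0.508
```

Run:
```python
from st import *
for i in range(4): c=read_camera("side")
g=sock("oblong0",0)
to(g[0],g[1],.112,-.116)
```

```text
t29.42 tcp [ 0.6001 -0.0351  0.1179] jaw -0.1224 z [ 0.004 -0.001 -1.   ] F [ 0.3  1.3 -3.9] op 0.508 q [-0.23  0.24  1.85 -0.    1.04 -0.1 ]
d mm [-0.8  4.5 -5.9] rot [0.07 0.23 0.37]
```

Request:
jog_arm(targets="-0.8 4.4 -4 0 0.2 0.4 -1;0 0 -2 0 0 0 -1")

```text
time: 29.58
eef_pos: [0.6002, -0.0308, 0.1131]
tcp_rot: [0.747, 0.665, 0.001, 0.002]
contact_force: [-0.8, 0.3, -3.9]
opening: 0.507
```

Run:
```python
from st import *
for i in range(4): c=read_camera("side")
g=sock("oblong0",0)
to(g[0],g[1],.1,-.116)
cv2.imwrite("pics/s13.png",cv2.resize(c["pixels"][150:290,280:440],None,fx=4,fy=4,interpolation=3))
```

```text
t29.78 tcp [ 0.6005 -0.0314  0.1135] jaw -0.1156 z [ 0.004 -0.002 -1.   ] F [ 0.3  0.5 -4.7] op 0.509 q [-0.22  0.25  1.85 -0.    1.04 -0.1 ]
d mm [ -1.2   0.7 -13.5] rot [ 0.14  0.21 -0.02]
```

View pics/s13.png

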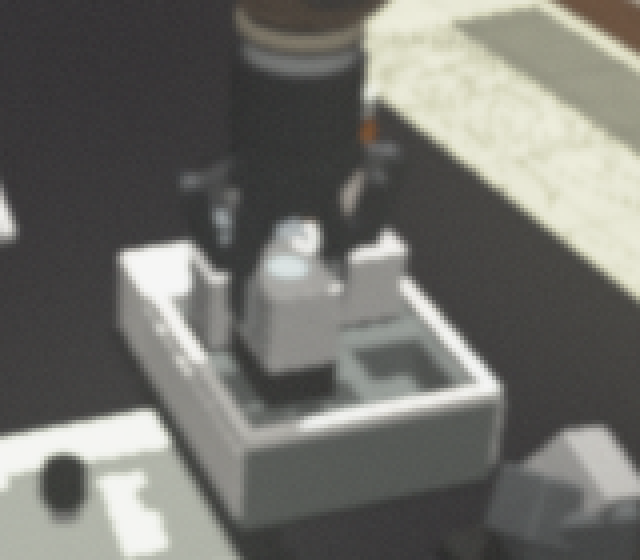

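Lined up over oblong0. Descend.

Request:
jog_arm(targets="-1.2 0.7 -4 0 0.2 0 -1;0 0 -3 0 0 0 -1;-0.3 0 -3 0 0 0 -1;0 0 -2 0 0 0 -1")

```text
time: 30.12
eef_pos: [0.5996, -0.0306, 0.1016]
tcp_rot: [0.747, 0.665, -0.0, 0.002]
contact_force: [-0.1, -0.7, -4.4]
opening: 0.505
```

Run:
```python
from st import *
for i in range(3): c=read_camera("side")
g=sock("oblong0",0)
to(g[0],g[1],.074,-.116)
```

```text
t30.27 tcp [ 0.5997 -0.0307  0.1018] jaw -0.1154 z [ 0.002 -0.003 -1.   ] F [ 0.9 -0.1 -4.3] op 0.509 q [-0.22  0.26  1.86 -0.    1.02 -0.1 ]
d mm [ -0.3   0.  -27.8] rot [ 0.17  0.12 -0.03]
```

Request:
jog_arm(targets="-0.3 0 -3 0.1 0.1 0 -1;0 0 -3 0 0 0 -1;0 0 -3 0 0 0 -1;0 0 -3 0 0 0 -1;0 0 -3 0 0 0 -1")

```text
time: 30.68
eef_pos: [0.5996, -0.0308, 0.0865]
tcp_rot: [0.747, 0.665, -0.0, 0.001]
contact_force: [0.1, 0.6, -4.4]
opening: 0.506
```

Run:
```python
from st import *
for i in range(3): c=read_camera("side")
g=sock("oblong0",0)
to(g[0],g[1],.074,-.116)
```

```text
t30.83 tcp [ 0.5994 -0.0308  0.0863] jaw -0.1156 z [-0.    -0.001 -1.   ] F [-0.4  0.2 -4.3] op 0.506 q [-0.22  0.28  1.87 -0.    0.99 -0.1 ]
d mm [ -0.1   0.1 -12.3] rot [ 0.06 -0.   -0.02]
```

Request:
jog_arm(targets="0 0 -4 0 0 0 -1;0 0 -4 0 0 0 -1;0 0 -3 0 0 0 -1;0 0 -2 0 0 0 -1;0 0 -1.5 0 0 0 -1")

```text
time: 31.25
eef_pos: [0.5996, -0.0309, 0.0741]
tcp_rot: [0.747, 0.665, -0.001, -0.0]
contact_force: [-7.3, 0.7, 9.3]
opening: 0.508
```

Run:
```python
from st import *
to(.5993,-.0307,.074,-.116)
```

```text
t31.25 tcp [ 0.5996 -0.0309  0.0741] jaw -0.1157 z [-0.002 -0.001 -1.   ] F [-7.3  0.7  9.3] op 0.508 q [-0.22  0.3   1.87 -0.    0.97 -0.1 ]
d mm [-0.3  0.2 -0.1] rot [ 0.05 -0.13 -0.02]
```

Request:
jog_arm(targets="0 0 0 0 0 0 0.7;0 0 0 0 0 0 0.7;0 0 0 0 0 0 0.7;0 0 0 0 0 0 0.7;0 0 20 0 0 0 0.7;0 0 35 0 0 0 1;0 0 40 0 0 0 1;0 0 35 0 0 0 1;-15 -25 5 0 0 0 1;-15 -25 5 0 0 0 1")

```text
time: 32.08
eef_pos: [0.5739, -0.0794, 0.2227]
tcp_rot: [0.745, 0.667, 0.003, 0.005]
contact_force: [0.5, -0.1, -0.3]
opening: 0.997
```

Run:
```python
from st import *
import pickle
c=read_camera("side");t=read_camera("top")
st();pickle.dump((t,c),open("cd.pkl","wb"))
cv2.imwrite("pics/t14.png",cv2.resize(t["pixels"][200:310,90:260],None,fx=4.7,fy=4.7,interpolation=3))
cv2.imwrite("pics/s14.png",cv2.resize(c["pixels"][160:280,220:380],None,fx=5,fy=5,interpolation=3))
for n in("backstop","stand","card_mid"):
  for cc in(t,c):
    print(n,[(np.round(a["uv"],1).tolist(),round(a["p"],2)) for a in mark_of(n,cc)])
```

```text
t32.18 tcp [ 0.5738 -0.0821  0.224 ] jaw -0.1144 z [ 0.013 -0.005 -1.   ] F [-0.5  0.1  0.8] op 1.004 q [-0.32  0.08  1.83 -0.    1.22 -0.2 ]
backstop [([135.8, 236.5], 0.58)]
backstop [([266.1, 202.9], 0.69), ([333.9, 229.5], 0.63)]
stand [([225.5, 278.3], 0.65)]
stand [([258.3, 242.1], 0.72), ([348.3, 249.2], 0.19)]
card_mid [([218.6, 274.0], 0.8), ([313.3, 168.7], 0.64)]
card_mid [([257.8, 218.6], 0.81)]
```

View pics/t14.png

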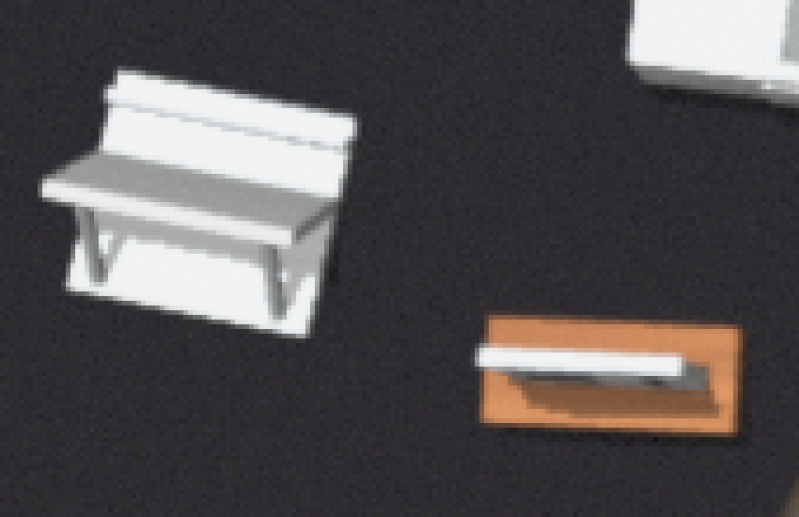

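View pics/s14.png

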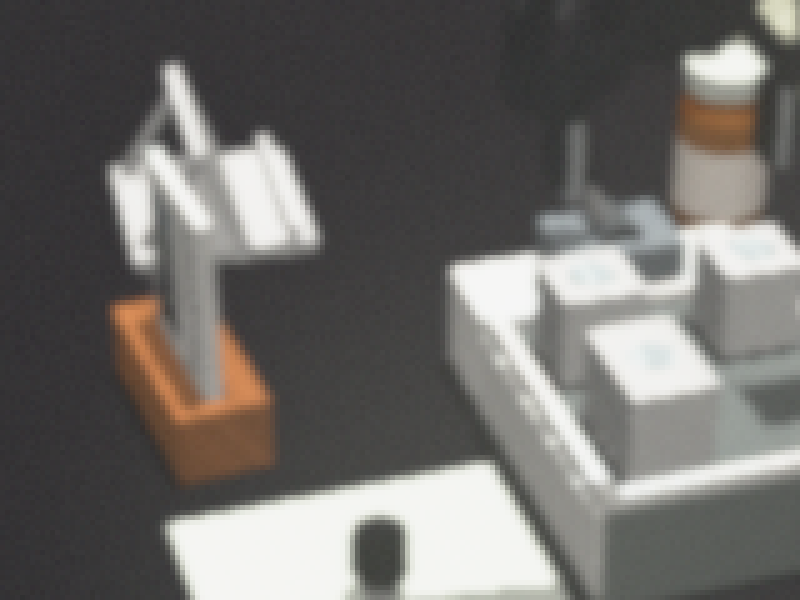

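```bash
cat >> fits.py <<'E'
sn,cs_=np.sin(.35),np.cos(.35)
SLOPE=np.array([[x,y,z] for y in(-60,60) for x,z in((0,10),(-70*sn,10+70*cs_),(-8*cs_,10),(-70*sn-8*cs_,10+70*cs_-8*sn))])/1000.
BACK=[box(-70,40,-60,60,0,10),SLOPE,box(24,30,-60,60,10,20)]
STAND=[box(-25,25,-60,60,0,40)]
CARD=[box(-4,4,-45,45,10,140)]
E
python3 - <<'E'
from fits import *
import pickle
t,s=pickle.load(open("cd.pkl","rb"))
p=t["pixels"].astype(int)
m=(p.max(2)>85).astype(np.uint8)
b=binary_fill_holes(comp(m,(120,228)));print(b.sum())
g=atz(t,(135,238),.01)
for th in(-.1,-.2): 
    vb=fit([t],[b],BACK,[g[0],g[1],th]);print("back",vb)
a=binary_fill_holes(comp(m,(200,288)));g=atz(t,(221,280),.02)
vs=fit([t],[a],STAND+CARD,[g[0],g[1],-.02]);print("stand+card",vs)
o=comp((((p[...,2]-p[...,0])>40)).astype(np.uint8),(200,288))
from scipy.spatial import ConvexHull
hull=np.zeros((480,640),np.uint8);pts=np.argwhere(o)[:,::-1].astype(np.int32);cv2.fillConvexPoly(hull,cv2.convexHull(pts),1)
print("stand",fit([t],[hull],STAND,[g[0],g[1],-.02]))
w=comp(white(t,190),(225,277));g=atz(t,(215,277),.14)
print("cardtop",fit([t],[w],[box(-4,4,-45,45,139.5,140)],[g[0],g[1],-.02]))
im=[]
for c,(r0,c0,k) in((t,(200,90,4.7)),(s,(160,220,5))):
    I=cv2.resize(c["pixels"][r0:r0+120,c0:c0+165],None,fx=k,fy=k,interpolation=3)
    for v,P in((vb[0],BACK),(vs[0],STAND+CARD)):
      for q in P:
        u=((proj(c,place(q,*v))-[c0,r0]+.5)*k)
        h=cv2.convexHull(u.astype(np.float32)).round().astype(np.int32);cv2.polylines(I,[h],True,(0,0,255),1)
    cv2.imwrite(f"pics/ov{len(im)}.png",I);im.append(0)
E
```

```text
2708
back (array([ 0.53018669,  0.36974274, -0.18210952]), np.float64(0.039031772236220924))
back (array([ 0.53123527,  0.3692212 , -0.18161354]), np.float64(0.03749674168042402))
stand+card (array([ 0.43348904,  0.16932222, -0.02643238]), np.float64(0.0344942847763154))
stand (array([ 0.43297118,  0.16926054, -0.02832512]), np.float64(0.053883523558677204))
cardtop (array([ 0.43286701,  0.16791075, -0.03542899]), np.float64(0.1319642649959392))
```

View pics/ov0.png

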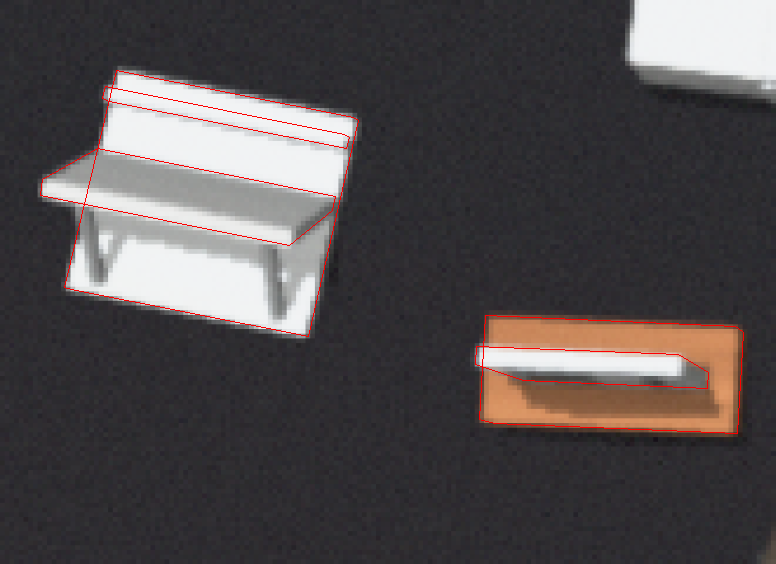

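View pics/ov1.png

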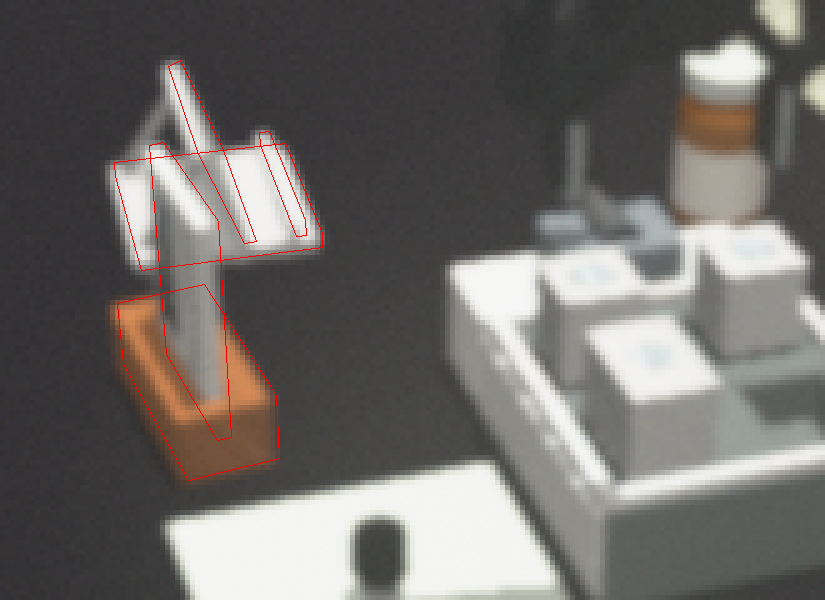

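Request:
jog_arm(targets="-17 30 0 0.3 0.7 0.5 1;-17 30 0 0 0 0.5 1;-17 30 0 0 0 0.6 1;-17 30 0 0 0 0.6 1;-17 30 0 0 0 0.7 1;-17 30 0 0 0 0.7 1;-17 30 0 0 0 0.7 1;-14 26 0 0 0 0.7 1;-8 14 0 0 0 0 1;0 0 0 0 0 0 1")

```text
time: 33.32
eef_pos: [0.4226, 0.1852, 0.2113]
tcp_rot: [0.712, 0.702, -0.005, -0.009]
contact_force: [-0.1, 0.8, -0.6]
opening: 1.001
```

Run:
```python
from st import *
for i in range(3):c=read_camera("side")
to(.4333,.1690,.092,-.027)
```

```text
t33.47 tcp [0.4246 0.1825 0.2117] jaw -0.0179 z [-0.019  0.004 -1.   ] F [-0.1 -0.1  0.1] op 1.003 q [ 0.18 -0.17  2.09  0.01  1.24  0.2 ]
d mm [   8.7  -13.5 -119.7] rot [-0.25 -1.06 -0.52]
```

Request:
jog_arm(targets="8.5 -13 0 -0.2 -1 -0.5 1;0 0 -12 0 0 0 1;0 0 -12 0 0 0 1")

```text
time: 33.72
eef_pos: [0.4369, 0.1676, 0.189]
tcp_rot: [0.718, 0.696, 0.002, 0.001]
contact_force: [0.4, -0.1, 0.0]
opening: 0.998
```

Run:
```python
from st import *
for i in range(3):c=read_camera("side")
to(.4333,.1690,.092,-.027)
```

```text
t33.87 tcp [0.4356 0.1677 0.188 ] jaw -0.0292 z [ 0.001  0.001 -1.   ] F [ 0.3  0.4 -0.3] op 1.001 q [ 0.15 -0.15  2.12  0.    1.17  0.18]
d mm [ -2.3   1.3 -96. ] rot [-0.03  0.07  0.13]
```

Request:
jog_arm(targets="-2.3 1.3 -12 0 0 0.1 1;0 0 -20 0 0 0 1;0 0 -25 0 0 0 1;0 0 -20 0 0 0 1;0 0 -8 0 0 0 1")

```text
time: 34.28
eef_pos: [0.4361, 0.1691, 0.1022]
tcp_rot: [0.718, 0.696, 0.005, 0.003]
contact_force: [-0.6, -0.7, -0.2]
opening: 1.003
```

Run:
```python
from st import *
for i in range(3):c=read_camera("side")
to(.4333,.1690,.092,-.027)
cv2.imwrite("pics/s15.png",cv2.resize(c["pixels"][160:280,220:380],None,fx=5,fy=5,interpolation=3))
```

```text
t34.43 tcp [0.4374 0.1693 0.1046] jaw -0.0297 z [ 0.013  0.003 -1.   ] F [0.1 0.1 0.3] op 0.999 q [ 0.15 -0.03  2.18  0.    0.98  0.18]
d mm [ -4.1  -0.3 -12.6] rot [-0.18  0.74  0.16]
```

View pics/s15.png

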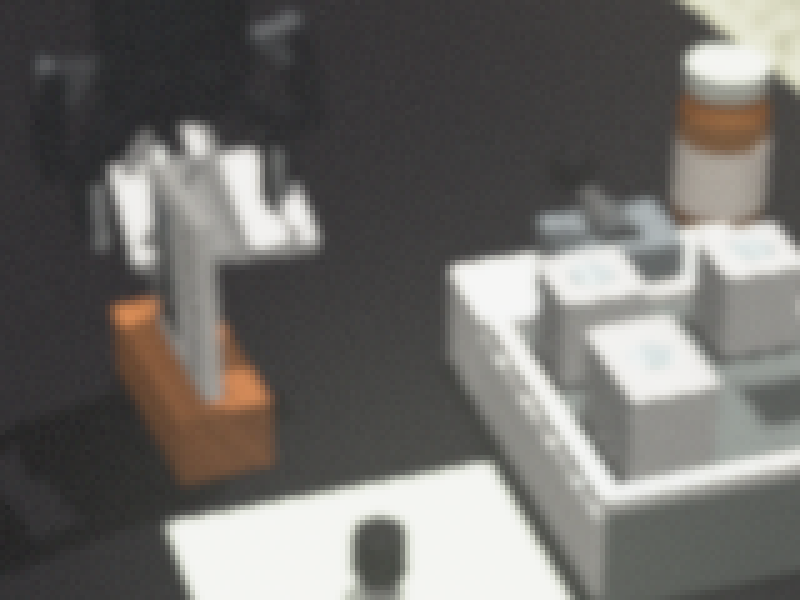

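Straddling the card. Lower the rest, close softly.

Request:
jog_arm(targets="-4 0 -8 -0.2 0.7 0.2 1;-1 0 -5 0 0.2 0 1")

```text
time: 34.6
eef_pos: [0.4348, 0.1698, 0.0943]
tcp_rot: [0.716, 0.698, 0.001, 0.001]
contact_force: [-0.1, 1.1, 0.5]
opening: 0.998
```

Run:
```python
from st import *
for i in range(4):c=read_camera("side")
to(.4333,.1690,.092,-.027)
```

```text
t34.80 tcp [0.4351 0.1697 0.0946] jaw -0.0262 z [ 0.004  0.001 -1.   ] F [-0.5  0.3 -0.5] op 1.003 q [ 0.15 -0.01  2.18  0.    0.97  0.18]
d mm [-1.8 -0.7 -2.6] rot [-0.04  0.21 -0.05]
```

Request:
jog_arm(targets="-1.7 -0.7 -2.5 0 0.2 0 1;0 0 0 0 0 0 -1;0 0 0 0 0 0 -1;0 0 0 0 0 0 -1;0 0 0 0 0 0 -1;0 0 0 0 0 0 -1;0 0 0 0 0 0 -1;0 0 0 0 0 0 -1;0 0 0 0 0 0 -1;0 0 0 0 0 0 -1", force=30)

```text
time: 35.63
eef_pos: [0.4336, 0.1692, 0.0937]
tcp_rot: [0.717, 0.698, 0.001, -0.0]
contact_force: [-0.5, -0.4, 0.4]
opening: 0.093
```

Run:
```python
from st import *
for i in range(2):c=read_camera("side")
to(.4333,.1690,.092,-.027)
```

```text
t35.73 tcp [0.4336 0.1692 0.0937] jaw -0.0269 z [ 0.     0.001 -1.   ] F [-0.5  0.2  0.6] op 0.09 q [ 0.15 -0.02  2.19  0.    0.97  0.18]
d mm [-0.3 -0.2 -1.7] rot [-0.07  0.02 -0.  ]
```

Request:
jog_arm(targets="0 0 10 0 0 0 -1;0 0 15 0 0 0 -1;0 0 18 0 0 0 -1;0 0 25 0 0 0 -1;0 0 30 0 0 0 -1;0 0 15 0 0 0 -1")

```text
time: 36.23
eef_pos: [0.4297, 0.1682, 0.2075]
tcp_rot: [0.716, 0.698, -0.003, -0.002]
contact_force: [1.6, 0.8, -0.7]
opening: 0.091
```

```bash
cat >> st.py <<'E'
B=(.5305,.3695,-.182)
def cardpose(foot_x,foot_z,lean,L=.0837,B=B,dy=0):
    """foot_x,foot_z (m) of the card's bottom-mid point in backstop frame; lean rad; L TCP distance up the card"""
    u=np.array([-np.sin(lean),0,np.cos(lean)])
    P=np.array([foot_x,dy,foot_z])+u*L
    y=np.array([np.cos(lean),0,np.sin(lean)])   # jaw along the card normal
    z=-u; Rl=np.c_[np.cross(y,z),y,z]
    c,s=np.cos(B[2]),np.sin(B[2]);Rz=np.array([[c,-s,0],[s,c,0],[0,0,1]])
    return Rz@P+[B[0],B[1],0],Rz@Rl
def tocard(*a,**k):
    P,Rg=cardpose(*a,**k);print("goal",P.round(4));to(*P,0,Rg)
E
python3 - <<'E'
from st import *
for i in range(2):c=read_camera("side")
cv2.imwrite("pics/s16.png",cv2.resize(c["pixels"][120:280,180:380],None,fx=4,fy=4,interpolation=3))
tocard(.010,.07,.35)
tocard(.010,.02,.35)
E
```

```text
goal [0.5121 0.3729 0.1486]
t36.33 tcp [0.4306 0.1683 0.2076] jaw -0.0262 z [-0.005 -0.    -1.   ] F [-0.4  0.4 -0.8] op 0.086 q [ 0.15 -0.17  2.1   0.    1.22  0.18]
d mm [ 81.5 204.6 -59. ] rot [ -2.08 -20.25  -8.83]
goal [0.5121 0.3729 0.0986]
t36.33 tcp [0.4306 0.1683 0.2076] jaw -0.0262 z [-0.005 -0.    -1.   ] F [-0.4  0.4 -0.8] op 0.086 q [ 0.15 -0.17  2.1   0.    1.22  0.18]
d mm [  81.5  204.6 -109. ] rot [ -2.08 -20.25  -8.83]
```

View pics/s16.png

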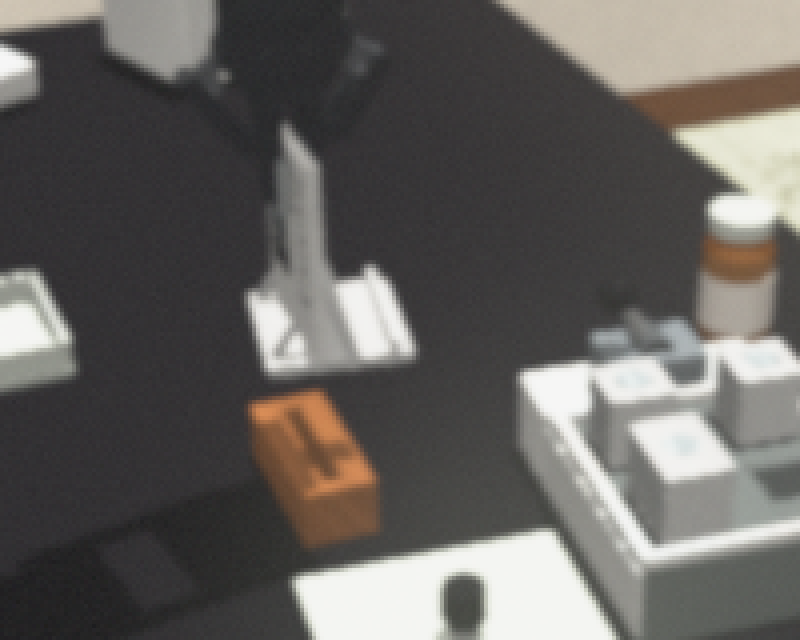

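Request:
jog_arm(targets="14 34 0 0 0 -1.4 -1;14 34 0 -0.3 -3.4 -1.4 -1;14 34 0 -0.4 -3.4 -1.5 -1;14 34 0 -0.4 -3.4 -1.5 -1;14 34 0 -0.4 -3.4 -1.5 -1;12 33 0 -0.4 -3.4 -1.5 -1;0 0 0 -0.2 -3.2 0 -1")

```text
time: 36.92
eef_pos: [0.5137, 0.3767, 0.1983]
tcp_rot: [0.761, 0.624, 0.117, 0.134]
contact_force: [-0.7, -0.9, -1.8]
opening: 0.09
```

Run:
```python
from st import *
for i in range(3):c=read_camera("side")
tocard(.012,.09,.35)
```

```text
goal [0.5141 0.3725 0.1686]
t37.07 tcp [0.511  0.3719 0.1975] jaw -0.1982 z [ 0.338 -0.063 -0.939] F [-0.1  0.6 -1. ] op 0.086 q [ 0.56  0.12  1.87 -0.3   0.92  0.91]
d mm [  3.1   0.6 -28.8] rot [-0.23  0.1   0.84]
```

Request:
jog_arm(targets="3 0.6 -8 -0.2 0 0.8 -1;0 0 -10 0 0 0 -1;0 0 -8 0 0 0 -1")

```text
time: 37.32
eef_pos: [0.5154, 0.3705, 0.1714]
tcp_rot: [0.757, 0.629, 0.113, 0.134]
contact_force: [-0.9, -0.3, -0.4]
opening: 0.091
```

Run:
```python
from st import *
for i in range(3):c=read_camera("side")
tocard(.011,.04,.35)
cv2.imwrite("pics/s17.png",cv2.resize(c["pixels"][120:280,180:380],None,fx=4,fy=4,interpolation=3))
```

```text
goal [0.5131 0.3727 0.1186]
t37.47 tcp [0.5149 0.3703 0.1708] jaw -0.184 z [ 0.338 -0.062 -0.939] F [ 0.1  0.4 -0.2] op 0.092 q [ 0.56  0.15  1.88 -0.31  0.87  0.91]
d mm [ -1.8   2.4 -52.2] rot [-0.03  0.03  0.1 ]
```

View pics/s17.png

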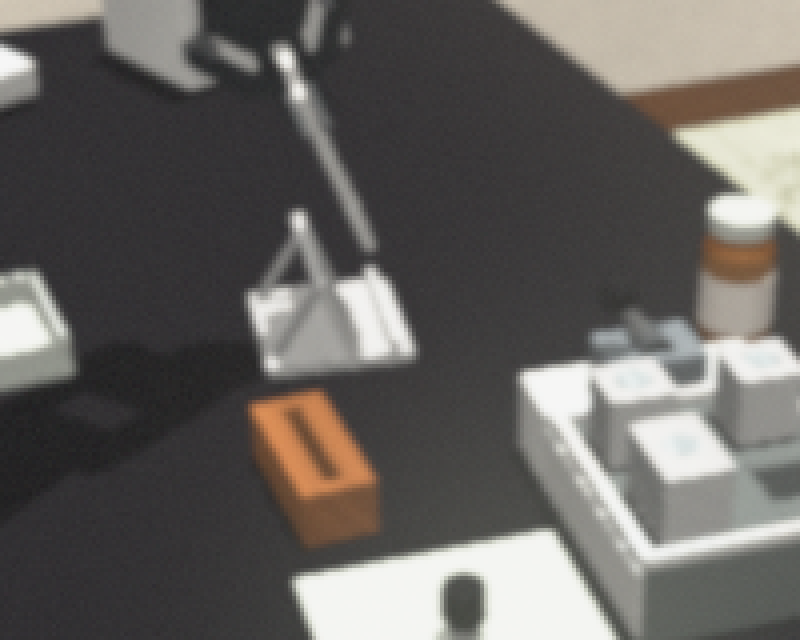

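Request:
jog_arm(targets="-1.5 2 -8 0 0 0 -1;0 0 -15 0 0 0 -1;0 0 -15 0 0 0 -1;0 0 -8 0 0 0 -1")

```text
time: 37.8
eef_pos: [0.5164, 0.3729, 0.1278]
tcp_rot: [0.758, 0.628, 0.116, 0.134]
contact_force: [-0.1, 0.7, -1.6]
opening: 0.086
```

Run:
```python
from st import *
for i in range(3):c=read_camera("side")
tocard(.011,.012,.35)
cv2.imwrite("pics/s18.png",cv2.resize(c["pixels"][140:240,200:325],None,fx=6,fy=6,interpolation=3))
```

```text
goal [0.5131 0.3727 0.0906]
t37.95 tcp [0.5165 0.3731 0.1286] jaw -0.1885 z [ 0.345 -0.058 -0.937] F [-0.8  0.2 -0.7] op 0.087 q [ 0.56  0.2   1.91 -0.33  0.79  0.95]
d mm [ -3.5  -0.4 -38. ] rot [-0.35  0.51  0.21]
```

View pics/s18.png

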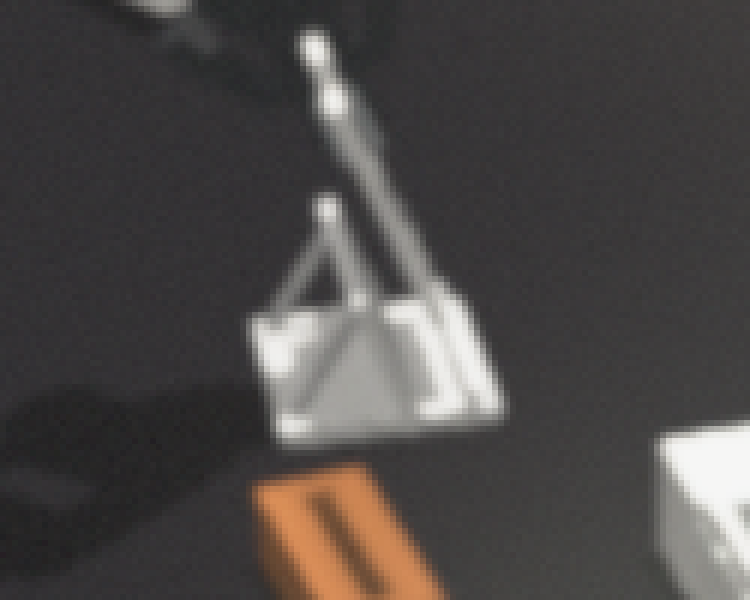

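Request:
jog_arm(targets="-3.5 -0.4 -8 -0.3 0.5 0.2 -1;0 0 -10 0 0 0 -1;-0.5 0 -8 0 0 0 -1")

```text
time: 38.2
eef_pos: [0.5151, 0.3745, 0.1063]
tcp_rot: [0.756, 0.629, 0.116, 0.134]
contact_force: [-0.7, 0.5, -1.2]
opening: 0.089
```

Run:
```python
from st import *
for i in range(3):c=read_camera("side")
tocard(.010,.012,.35)
cv2.imwrite("pics/s19.png",cv2.resize(c["pixels"][140:240,200:325],None,fx=6,fy=6,interpolation=3))
```

```text
goal [0.5121 0.3729 0.0906]
t38.35 tcp [0.5142 0.3739 0.1051] jaw -0.1832 z [ 0.342 -0.059 -0.938] F [ 0.8  0.3 -2. ] op 0.087 q [ 0.56  0.23  1.92 -0.35  0.75  0.97]
d mm [ -2.1  -1.  -14.5] rot [-0.2   0.28 -0.02]
```

View pics/s19.png

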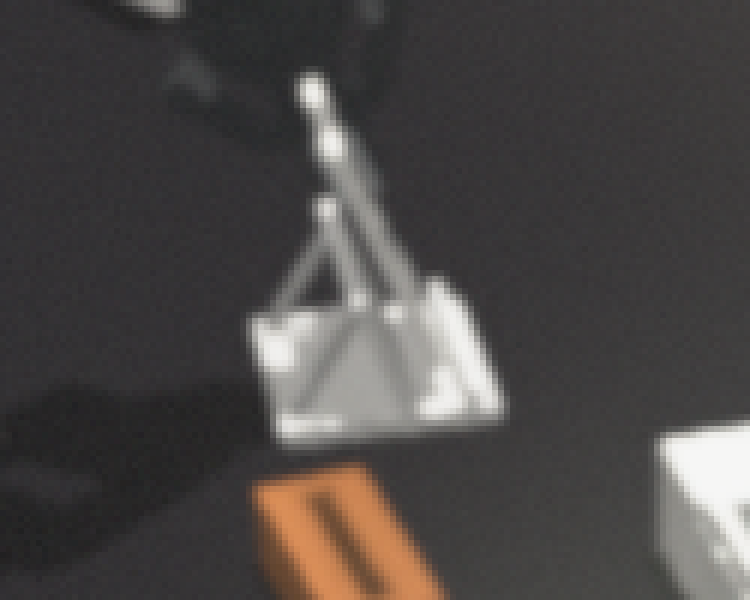

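Request:
jog_arm(targets="-2 -1 -5 -0.2 0.3 0 -1;0 0 -5 0 0 0 -1;0 0 -2 0 0 0 -1")

```text
time: 38.6
eef_pos: [0.5129, 0.3735, 0.0937]
tcp_rot: [0.756, 0.63, 0.112, 0.134]
contact_force: [0.8, -0.5, -1.6]
opening: 0.095
```

Run:
```python
from st import *
for i in range(3):c=read_camera("side")
tocard(.010,.012,.35)
```

```text
goal [0.5121 0.3729 0.0906]
t38.75 tcp [0.5129 0.3735 0.094 ] jaw -0.1819 z [ 0.339 -0.061 -0.939] F [ 0.8  0.6 -0.4] op 0.083 q [ 0.56  0.25  1.92 -0.35  0.73  0.98]
d mm [-0.8 -0.6 -3.4] rot [-0.07  0.1  -0.04]
```

Request:
jog_arm(targets="-0.8 -0.5 -2 0 0 0 -1;0 0 -2 0 0 0 -1")

```text
time: 38.92
eef_pos: [0.5127, 0.3734, 0.0909]
tcp_rot: [0.756, 0.63, 0.113, 0.134]
contact_force: [0.8, -0.6, -1.1]
opening: 0.086
```

Run:
```python
from st import *
for i in range(2):c=read_camera("side")
tocard(.010,.012,.35)
```

```text
goal [0.5121 0.3729 0.0906]
t39.02 tcp [0.5126 0.3732 0.0905] jaw -0.1822 z [ 0.34  -0.06  -0.939] F [-0.5  0.1 -0.6] op 0.087 q [ 0.56  0.25  1.93 -0.36  0.73  0.98]
d mm [-0.5 -0.4  0.1] rot [-0.11  0.16 -0.04]
```

Request:
jog_arm(targets="-2 0.4 -1 0 0 0 -1;0 0 -1 0 0 0 -1;0 0 -1 0 0 0 -1")

```text
time: 39.27
eef_pos: [0.5115, 0.3739, 0.09]
tcp_rot: [0.756, 0.63, 0.114, 0.135]
contact_force: [-4.3, -2.0, 6.7]
opening: 0.089
```

Run:
```python
from st import *
for i in range(2):c=read_camera("side")
tocard(.010,.012,.35)
cv2.imwrite("pics/s20.png",cv2.resize(c["pixels"][140:240,200:325],None,fx=6,fy=6,interpolation=3))
```

```text
goal [0.5121 0.3729 0.0906]
t39.37 tcp [0.5115 0.3739 0.0899] jaw -0.182 z [ 0.342 -0.06  -0.938] F [-2.8 -2.2  3.9] op 0.087 q [ 0.56  0.25  1.93 -0.36  0.72  0.99]
d mm [ 0.6 -1.   0.7] rot [-0.08  0.31 -0.05]
```

View pics/s20.png

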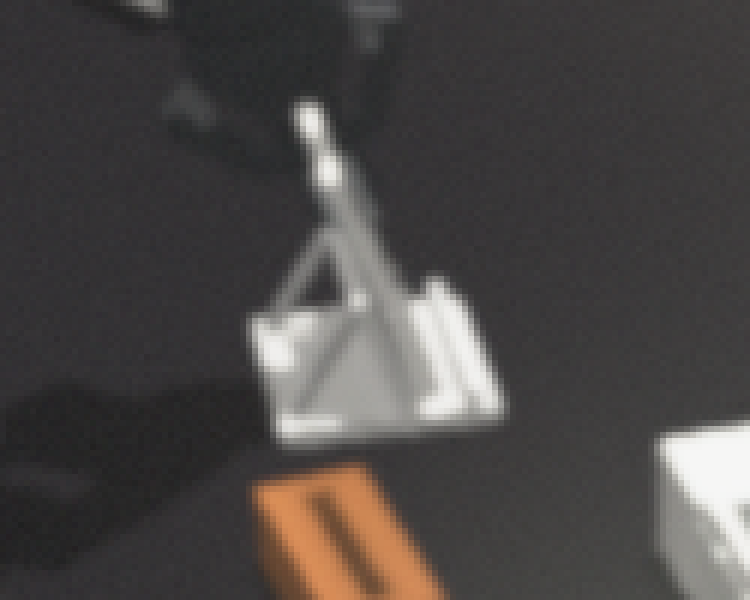

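Request:
jog_arm(targets="0 0 0 0 0 0 -0.7;0 0 0 0 0 0 -0.4;0 0 0 0 0 0 -0.1;0 0 0 0 0 0 0.2;0 0 0 0 0 0 0.2;0 0 0 0 0 0 0.2")

```text
time: 39.87
eef_pos: [0.5117, 0.3746, 0.09]
tcp_rot: [0.756, 0.63, 0.115, 0.134]
contact_force: [-0.1, 0.0, -0.4]
opening: 0.599
```

Run:
```python
from st import *
for i in range(2):c=read_camera("side")
st()
cv2.imwrite("pics/s21.png",cv2.resize(c["pixels"][140:240,200:325],None,fx=6,fy=6,interpolation=3))
```

```text
t39.97 tcp [0.5117 0.3745 0.09  ] jaw -0.1826 z [ 0.343 -0.058 -0.937] F [-0.4 -0.1 -0.7] op 0.6 q [ 0.56  0.25  1.93 -0.36  0.72  0.99]
```

View pics/s21.png

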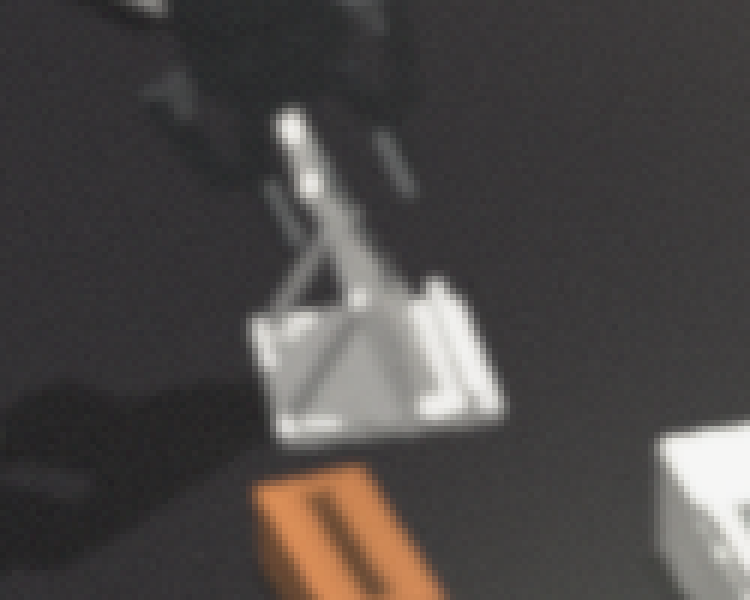

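Card leans against the slope. Withdraw along the tool axis.

Request:
jog_arm(targets="-3 0.5 10 0 0 0 0.2;-6 1 17 0 0 0 0.2;-9 1.5 25 0 0 0 0.2;-10 2 28 0 0 0 0.2;-10 2 30 0 0 0 0.2;0 0 30 0 0 0 0.2")

```text
time: 40.47
eef_pos: [0.4661, 0.3776, 0.2266]
tcp_rot: [0.757, 0.631, 0.105, 0.133]
contact_force: [0.7, 1.2, -0.0]
opening: 0.601
```

Run:
```python
from st import *
t=read_camera("top");c=read_camera("side")
to(.58,.2,.24,-.116)
cv2.imwrite("pics/s22.png",c["pixels"])
cv2.imwrite("pics/t22.png",t["pixels"])
```

```text
t40.57 tcp [0.4705 0.3798 0.2342] jaw -0.1832 z [ 0.339 -0.061 -0.939] F [ 1.2 -0.2  0.8] op 0.6 q [ 0.61  0.03  1.89 -0.3   0.99  0.93]
d mm [ 109.5 -179.8    5.8] rot [ 2.89 19.96  3.79]
```

View pics/s22.png

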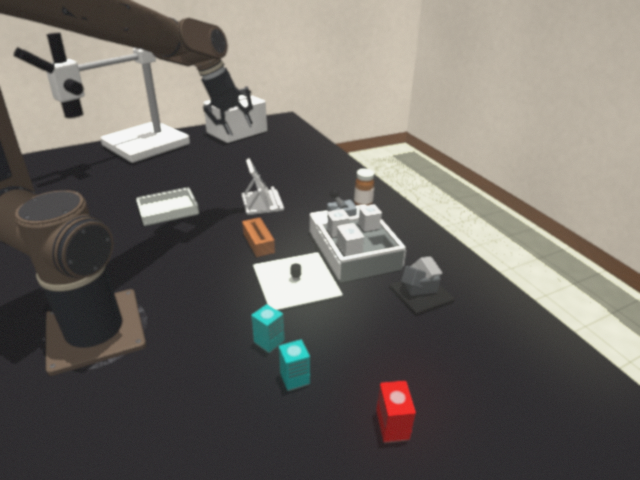

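View pics/t22.png

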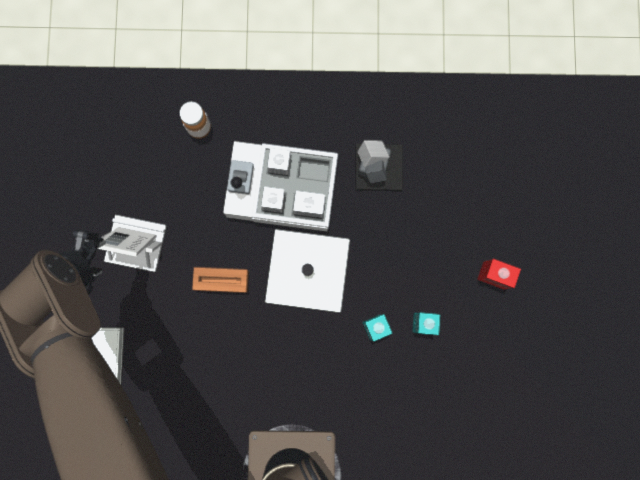

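Run:
```python
from st import *
from fits import *
t=read_camera("top");c=read_camera("side")
for cc in(t,c): 
    print([(np.round(a["uv"],1).tolist(),round(a["p"],2)) for a in mark_of("switch_tip",cc)])
U=(.6473,.001,-.116)
for a in(-.7,-.6,-.5,-.4,.5):
    P=place(np.array([[.05*np.sin(a),.123,.082+.05*np.cos(a)]]),*U);print(a,P.round(4),proj(t,P).round(1),proj(c,P).round(1))
cv2.imwrite("pics/t23.png",cv2.resize(t["pixels"][140:240,210:350],None,fx=5.5,fy=5.5,interpolation=3))
cv2.imwrite("pics/t24.png",cv2.resize(t["pixels"][200:290,80:200],None,fx=6,fy=6,interpolation=3))
```

```text
[([233.8, 182.7], 0.48)]
[([334.3, 191.2], 0.41)]
-0.7 [[0.6295 0.1269 0.1202]] [[236.1 186.2]] [[332.1 194.8]]
-0.6 [[0.6335 0.1264 0.1233]] [[236.2 184.2]] [[333.5 193.6]]
-0.5 [[0.6377 0.1259 0.1259]] [[236.4 182. ]] [[335.1 192.5]]
-0.4 [[0.6422 0.1254 0.1281]] [[236.6 179.7]] [[336.7 191.5]]
0.5 [[0.6853 0.1204 0.1259]] [[239.6 160.5]] [[351.8 189.9]]
```

View pics/t23.png

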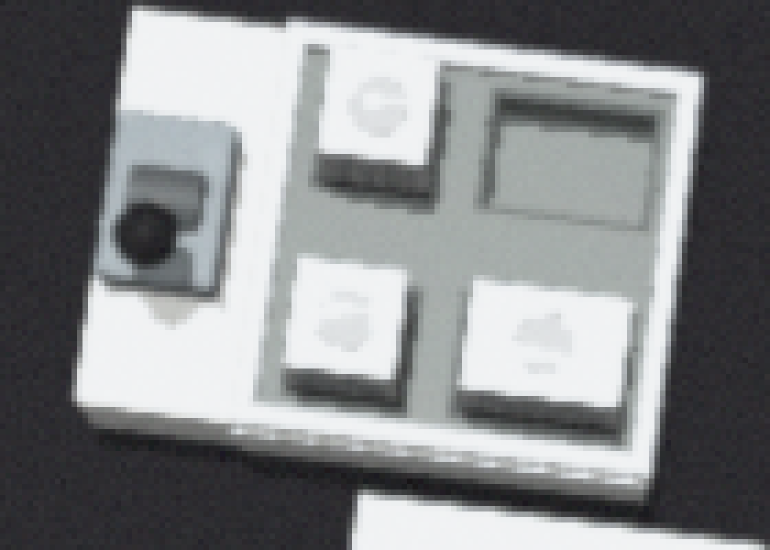

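View pics/t24.png

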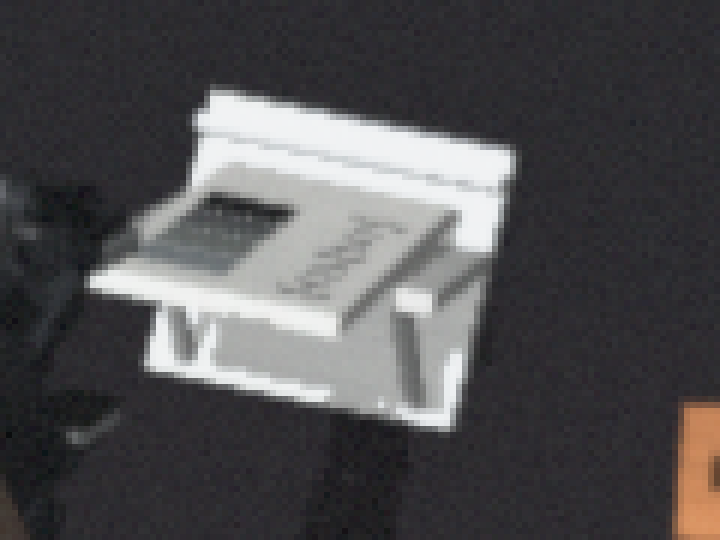

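```bash
cat >> st.py <<'E'
def bay(x,y,z,U=(.6473,.001,-.116)): return place(np.array([[x,y,z]])/1000,*U)[0]
E
python3 - <<'E'
from st import *
print(bay(-76,123,200));to(*bay(-76,123,200),-.116)
E
```

```text
[0.58604678 0.13196963 0.2       ]
t40.77 tcp [0.4675 0.377  0.2242] jaw -0.1807 z [ 0.327 -0.07  -0.943] F [-0.8 -0.8 -0.5] op 0.601 q [ 0.61  0.03  1.9  -0.3   0.99  0.93]
d mm [ 118.6 -245.1  -24.2] rot [ 3.44 19.21  3.77]
```

Request:
jog_arm(targets="0 0 20 0.3 2 0.4 -1;14 -30 0 0.4 2.2 0.4 -1;14 -30 0 0.4 2.2 0.4 -1;14 -30 0 0.4 2.2 0.4 -1;14 -30 0 0.4 2.2 0.4 -1;14 -30 0 0.4 2.2 0.4 -1;14 -30 0 0.4 2.2 0.4 -1;14 -30 0 0.4 2.2 0.4 -1;12 -25 0 0.4 2 0.4 -1;0 0 0 0 0 0 -1", force=60)

```text
time: 41.6
eef_pos: [0.5703, 0.1292, 0.222]
tcp_rot: [0.743, 0.668, -0.021, -0.017]
contact_force: [0.9, 0.6, -0.0]
opening: 0.003
```

Run:
```python
from st import *
for i in range(2): read_camera("side")
to(*bay(-76,123,114),-.116)
```

```text
t41.70 tcp [0.5681 0.1326 0.2216] jaw -0.1044 z [-0.055 -0.    -0.998] F [-0.5 -0.2 -0.4] op -0.003 q [0.05 0.12 1.78 0.   1.29 0.16]
d mm [  17.9   -0.7 -107.6] rot [ 0.01 -3.16 -0.68]
```

Request:
jog_arm(targets="14 0 -15 0 -3 -0.7 -1;2 0 -25 0 0 0 -1;0 0 -25 0 0 0 -1;0 0 -15 0 0 0 -1")

```text
time: 42.03
eef_pos: [0.584, 0.1369, 0.1409]
tcp_rot: [0.746, 0.666, 0.002, 0.001]
contact_force: [-0.5, -0.1, -0.9]
opening: -0.001
```

Run:
```python
from st import *
for i in range(3): c=read_camera("side")
to(*bay(-76,123,114),-.116)
cv2.imwrite("pics/s25.png",cv2.resize(c["pixels"][120:280,260:440],None,fx=4.4,fy=3.75,interpolation=3))
```

```text
t42.18 tcp [0.584  0.1368 0.1419] jaw -0.114 z [ 0.004  0.002 -1.   ] F [-0.8  0.3  1.2] op -0.002 q [0.06 0.21 1.84 0.   1.09 0.17]
d mm [  2.   -4.8 -27.9] rot [-0.09  0.22 -0.12]
```

View pics/s25.png

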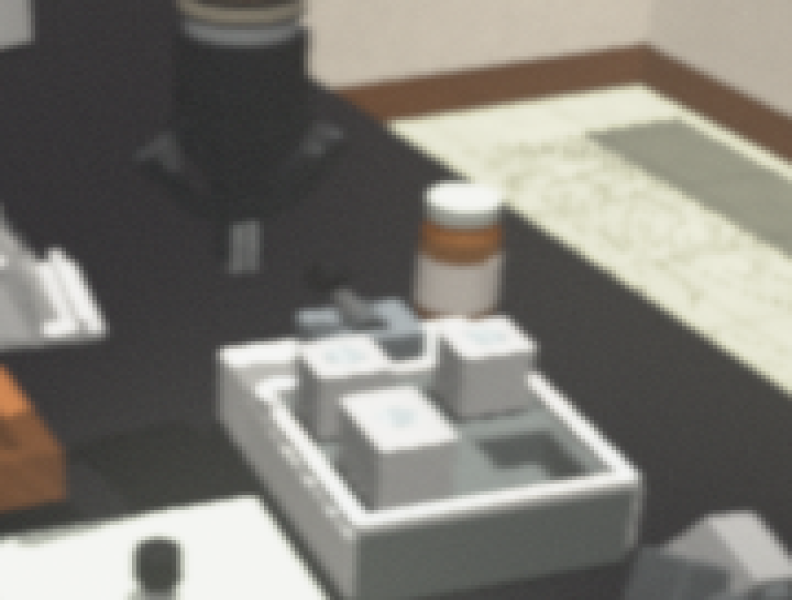

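Request:
jog_arm(targets="2 -4.5 -10 0 0.2 0 -1;0 0 -12 0 0 0 -1;0 0 -6 0 0 0 -1")

```text
time: 42.43
eef_pos: [0.5887, 0.1341, 0.1175]
tcp_rot: [0.745, 0.667, 0.004, 0.002]
contact_force: [-1.0, -0.4, -0.0]
opening: 0.003
```

Run:
```python
from st import *
for i in range(3): c=read_camera("side")
to(*bay(-4,123,116),-.116)
```

```text
t42.58 tcp [0.5885 0.1339 0.1177] jaw -0.1113 z [ 0.009  0.002 -1.   ] F [ 0.2  0.7 -0. ] op 0.002 q [0.06 0.24 1.85 0.   1.04 0.17]
d mm [ 69.  -10.3  -1.7] rot [-0.13  0.5  -0.27]
```

Request:
jog_arm(targets="10 -1.5 0 0 0.5 0 -1;10 -1.5 0 0 0 0 -1;10 -1.5 0 0 0 0 -1;10 -1.5 0 0 0 0 -1;10 -1.5 0 0 0 0 -1;10 -1.5 0 0 0 0 -1")

```text
time: 43.08
eef_pos: [0.6475, 0.1269, 0.1312]
tcp_rot: [0.745, 0.667, -0.003, -0.006]
contact_force: [-1.9, 0.0, -1.2]
opening: 0.0
```

Run:
```python
from st import *
for i in range(3): c=read_camera("side")
to(*bay(-4,123,116),-.116)
cv2.imwrite("pics/s26.png",cv2.resize(c["pixels"][150:250,290:400],None,fx=6,fy=6,interpolation=3))
```

```text
t43.23 tcp [0.6476 0.1266 0.13  ] jaw -0.1107 z [-0.013  0.005 -1.   ] F [0.1 0.3 0.9] op 0.002 q [0.04 0.35 1.69 0.01 1.12 0.15]
d mm [ 10.   -2.9 -14. ] rot [-0.27 -0.73 -0.3 ]
```

View pics/s26.png

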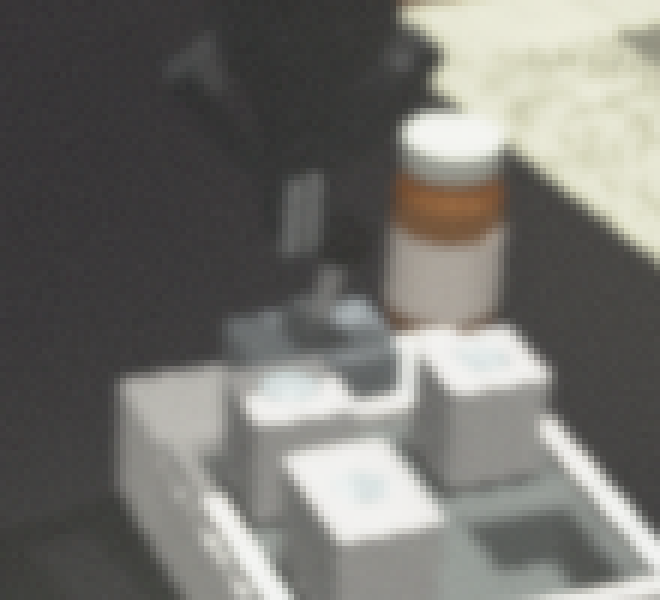

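Request:
jog_arm(targets="2 -0.5 -8 -0.3 -0.7 -0.3 -1;6 -1 -5 0 0 0 -1;5 -1 -2 0 0 0 -1;4 -0.5 -1 0 0 0 -1")

```text
time: 43.57
eef_pos: [0.6591, 0.1246, 0.1153]
tcp_rot: [0.747, 0.665, -0.007, -0.006]
contact_force: [-22.8, 1.2, 19.6]
opening: 0.003
```

Run:
```python
from st import *
for i in range(2): c=read_camera("side")
to(*bay(-4,123,116),-.116)
cv2.imwrite("pics/s27.png",cv2.resize(c["pixels"][150:250,290:400],None,fx=6,fy=6,interpolation=3))
```

```text
t43.67 tcp [0.6588 0.1247 0.1155] jaw -0.1153 z [-0.019  0.    -1.   ] F [-16.1   0.4  13.3] op -0.004 q [0.04 0.39 1.66 0.   1.11 0.15]
d mm [-1.2 -1.1  0.5] rot [-0.03 -1.1  -0.04]
```

View pics/s27.png

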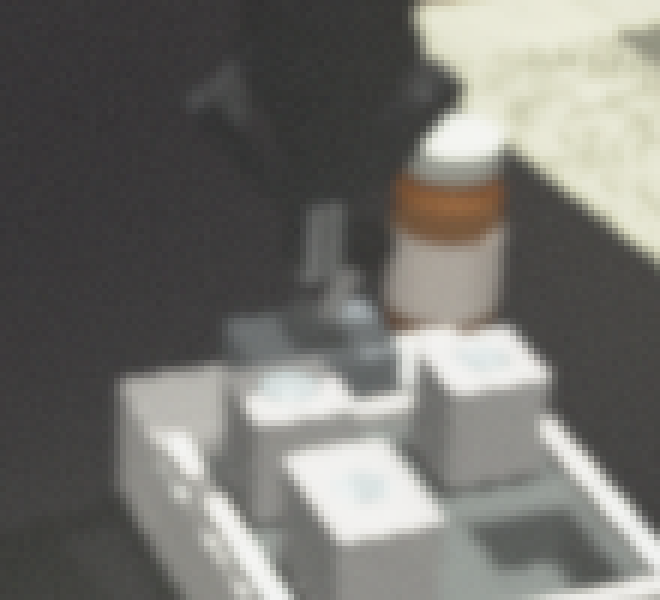

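Request:
jog_arm(targets="-6 1 0 0 0 0 -1;-10 1 2 0 0 0 -1;-15 2 10 0 0 0 -1;-15 2 30 0 0 0 -1;-20 2 35 0 0 0 -1;-30 -15 30 0 0 0 -1;-30 -25 0 0 0 0 -1;-25 -30 0 0 0 0 -1;-15 -38 0 0 0 0 -1;-10 -38 0 0 0 0 -1")

```text
time: 44.5
eef_pos: [0.4754, -0.0106, 0.2201]
tcp_rot: [0.742, 0.67, -0.006, -0.006]
contact_force: [0.9, -1.2, -0.3]
opening: 0.002
```

Request:
jog_arm(targets="-5 -38 0 0 0 0 -1;0 -38 0 0 0 0 -1;0 -38 0 0 0 0 -1;0 -38 0 0 0 0 -1;0 -38 0 0 0 0 -1;0 -30 0 0 0 0 -1;0 0 0 0 0 0 -1")

```text
time: 45.08
eef_pos: [0.4634, -0.245, 0.2199]
tcp_rot: [0.744, 0.669, -0.006, 0.0]
contact_force: [-0.8, -0.3, 0.3]
opening: 0.002
```

Run:
```python
from st import *
t=read_camera("top");c=read_camera("side");st()
for n,cc in(("top",t),("side",c)):
    for a in(.3,.4,.5): print(n,a,proj(cc,bay(50*np.sin(a),123,82+50*np.cos(a))).round(1))
    print([(np.round(a["uv"],1).tolist(),round(a["p"],2)) for a in mark_of("switch_tip",cc)])
cv2.imwrite("pics/t28.png",cv2.resize(t["pixels"][130:330,70:370],None,fx=2.6,fy=2.6,interpolation=3))
cv2.imwrite("pics/t29.png",cv2.resize(t["pixels"][140:240,210:350],None,fx=5.5,fy=5.5,interpolation=3))
cv2.imwrite("pics/s28.png",cv2.resize(c["pixels"][140:290,220:440],None,fx=3.6,fy=3.6,interpolation=3))
```

```text
t45.18 tcp [ 0.4634 -0.241   0.2194] jaw -0.104 z [-0.009 -0.004 -1.   ] F [ 0.7 -0.6 -0.4] op 0.001 q [-0.67 -0.04  1.96 -0.01  1.23 -0.56]
top 0.3 [[238.8 164.1]]
top 0.4 [[239.2 162.2]]
top 0.5 [[239.6 160.5]]
[([238.2, 160.2], 0.72)]
side 0.3 [[348.7 189.1]]
side 0.4 [[350.3 189.5]]
side 0.5 [[351.8 189.9]]
[]
```

View pics/t28.png

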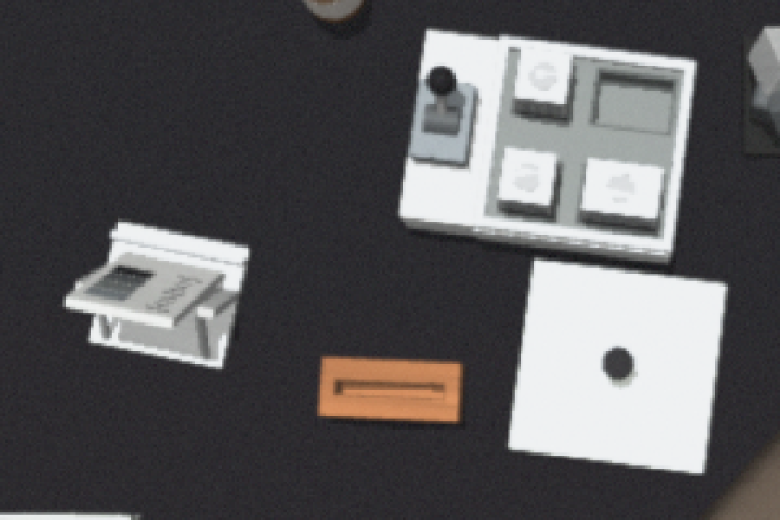

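View pics/t29.png

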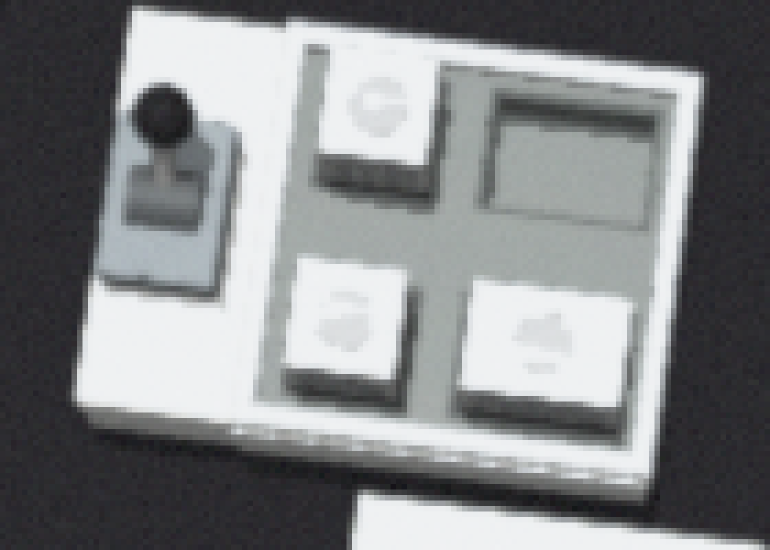

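View pics/s28.png

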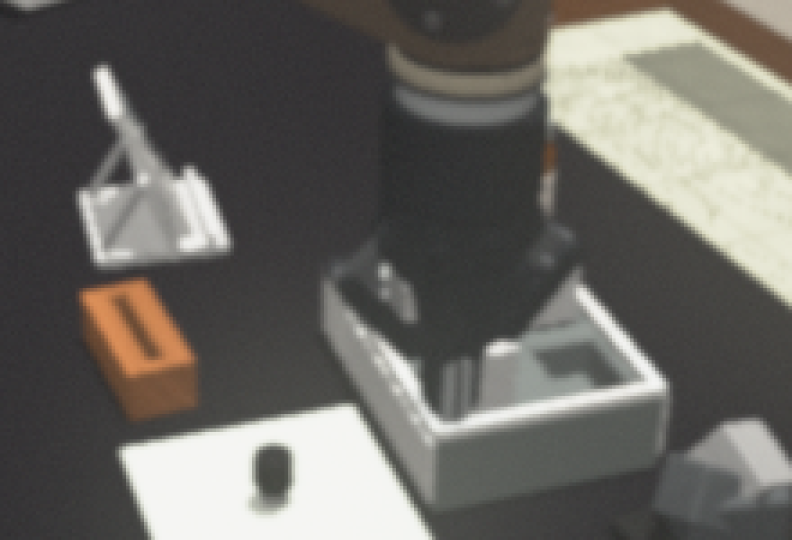

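```bash
python3 -c "
from plant import *
print(sign_off(),get_state()['time'])"
```

```text
the job is handed in; nothing more can be done
the job is handed in; nothing more can be done
```

The job is done and handed in at about 45 s of the 210 s limit. sign_off() gives no verdict, so what follows rests on my own last checks.

- **Dust lid:** lifted off by its knob and laid flat on the bench in front of the light box.
- **Lamp modules:** only three white modules were on the bench, two square and one oblong. The squares went into square1 and square0, and the oblong into oblong0. Each stopped within 0.2 mm of the fully-home height, and oblong1 stayed empty.
- **Reference card:** leans on the backstop on its short edge with its foot behind the lip. It is about 1.5 mm off centre, judged from where the gripper released it.
- **Switch:** pushed last, against its stop with about 23 N sideways and 20 N upward. In the final top picture its ball is at pixel (239.5, 161); fully on should be (239.6, 160.5).
- **Left alone:** the rock and the turquoise and red look-alikes were not touched.

**Checks that failed or disagreed:**
- The side camera was off by about 1 pixel from the top camera, so I used the top-camera fits.
- The trained networks never found the oblong module and sometimes reported wrong points, so I fitted the known shapes myself.
- In the last side view the gripper hid the switch, so its final position rests on the top view alone.

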